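# Open the dividing head's dust cover with a case knife and index it three clicks

## Robot

A 6-joint arm with a two-finger parallel gripper is mounted at the origin on a cart in front of the work surface, level with it; the furniture and walls round the work are solid. World frame = base frame: x ahead of the robot, y to its left, z up, the work surface at z = 0. Lengths are in m, angles in rad, forces in N, time in s.
With the tool pointing down it reaches from about 0.375 to 0.975 m from the base axis. Payload 3.8 kg.
Tool frame: the origin (TCP) lies midway between the tips of the shut fingers; the grasp point (between the pads) lies 19 mm behind it; z points along the fingers, y is the line along which they close (so a half turn about z gives the same grasp; the last joint's range is limited). The gripper opens to 85 mm and grips with 20 to 120 N. Pads are 22 mm wide; open, the fingers measure 114 mm over their backs; the gripper's body (76 mm by 85 mm) begins 54 mm behind the grasp point. The pads swing forward as they close: fully open they stand 13 mm farther back than shut.
Start: joints at [1.101, 0.264, 1.604, -0, 1.274, -0.037], TCP at [0.283, 0.613, 0.193] pointing down, gripper open.
Joint ranges: [-2.63, 2.63], [-0.94, 2.18], [0.31, 2.57], [-1.31, 4.45], [0, 2.66], [-2.55, 2.55]. Speed limits (rad/s): [2.57, 2.57, 3.14, 3.14, 3.14, 3.14].

## Interface

Orientations are given as a unit quaternion [x, y, z, w].
In Python, from cell import r gives the robot as it stands. The module is installed in compiled form; this text tells all that it offers.
- The arm moves only by the tool step_arm, never from a script. Its argument "deltas" is a list of rows, each an object of numbers: "dx", "dy", "dz": the shift along the world's x, y, z scaled (see below); "rx", "ry", "rz": the turn, a rotation vector about the world's x, y, z scaled (see below); "fingers": the opening, from 0 (shut) to 1 (fully open). A call has 1 to 20 rows; each row shifts and turns the commanded pose from where the row before left it; what a row does not reach is not made up. The controller multiplies each number of a shift by 25 mm and each number of a turn by pi/2 rad. A row lasts 1/10 s, in which the tool goes at most 50 mm and 8.59 degrees, less where a joint would pass 70% of its speed; a pose out of reach is approached as far as the arm can. A call with a number of a shift or a turn outside -1 to 1 is refused whole. A call with a gripper value outside its range is refused whole. The fingers move at their own pace and stop on an object; the grip force is fixed at half the most. Time passes only in rows, so rows that do not move let the fingers close. It gives the time, the measured TCP pose, the force, the opening and the grip force at its end, in the units of the state.
- r.state(): the state, without advancing time (a new reading comes with each control period).
- r.read_camera(name): name is "scene" or "top"; returns a dict with "frame" (384x512x3 uint8, red, green, blue), "camera_matrix" (3x3 intrinsics, pixels), "rvec" (rotation vector, rad) and "tvec" (3), from world to camera coordinates, as OpenCV has them. Camera axes: x right, y down, z forward; pixel columns grow to the right and rows downward; lengths in m; the calibration is good to about 2 mm. A picture is of the moment at which its call begins. There is no depth.
- r.sign_off(): hands the job in; it is judged then, once.
The state is a dict: "clock": time; "joints": joint angles; "qvel": joint speeds; "effort": joint torques, N m; "eef_pos": TCP position; "tcp_rot": TCP orientation; "force": force on the tool from outside, world axes, zero at the start; "torque": the same for the moment, N m; "width": finger opening in m; "gripper_force": force on a finger pad.
Only numpy, scipy, OpenCV 4.12 (cv2) and the standard library are available. Lean on these libraries where they do the work, as an engineer would, in place of code of your own. Each camera call takes 0.05 s, during which the arm holds its last target. There are 200 camera calls.

## Task

The blank on the small dividing head is ready for its next hole. Lever the snapped-shut clear dust cover open with the case knife, its blade in the nick at the cover's front edge, and lay the knife back down on the bench. Then grip the index knob and turn it clockwise, seen from above, by three clicks from where it stands, into the third stop and not past it; the head has no lock, so finish with the gripper still holding the knob there.

Things in the scene. Friction and masses are not known exactly. Their poses are not given: they have to be found in the camera images.
- dividing_head: fixed grey dividing head, 122 (x) x 214 (y) mm, flat deck at z = 34 mm. Origin: centre of the underside; x from its front (robot side) to its back, y to its left. Right half (y = -50): index knob under the clear cover. Left half (y = +56): round work table with a brass ring under a drill-bush arm 79 mm high; leave these alone, the table turns with the knob. The front face is at x = -62.
- dust_cover (a joint): hinge of the clear dust cover, rad: 0 shut, 2.3 fully open. A ball catch holds it shut; lifting the front edge 5 to 10 mm with 2 to 5 N frees it, then a spring swings it open and back by itself in 1 to 2 s and keeps it open, its edge then about 115 mm above the bench, behind the hinge.
- clear_cover: the clear dust cover, a box open below, 100 (x) x 98 (y) x 39 mm, its top at z = 74 mm when shut. Origin: middle of its hinge at the back, 40 mm above the bench; shut, its front face is at x = -100 mm and carries a dark steel rail, whose middle is a lip (5 mm thick, lower edge 5 mm above the deck) that the blade lifts. It weighs 60 g.
- cover_nick (a point): middle of the nick's opening on the cover's front face, moving with the cover. The nick is a gap 34 mm wide and 5 mm high between deck and lip, this point 2.5 mm above the deck when shut. In front of it the deck runs on as a ledge 12 mm deep; behind the 5 mm thick lip 20 mm are free before the knob's wheel.
- case_knife: loose case knife lying flat right of the dividing head, 100 mm long, 60 g. Origin: on its underside, 50 mm behind the tip; x from handle to tip, z up. Wooden handle 62 mm long (x = -50 to 12), 15 mm wide, 13 mm high; stiff steel blade 38 mm long, 12 mm wide (8 at the tip), 2 mm thick, its middle plane 6.5 mm above the handle's underside.
- knife_grip (a point): on the handle's axis, 56 mm behind the tip and 6.5 mm above the handle's underside: the place to grip
- knife_tip (a point): tip of the blade, in the middle of its thickness
- index_knob (a joint): angle of the index knob, rad, growing clockwise seen from above. Fifteen stops 24 degrees (0.419 rad) apart, at whole multiples of 0.419; a spring ball drops into each with a click. It starts in the stop at 0, 0.419 or 0.838; three clicks are 72 degrees (1.257 rad). A click takes about 0.11 N m; let go, the knob settles into the nearest stop.
- knob_with_wheel: index knob. Origin: on its vertical axis, at the deck (z = 34 mm). On top a black bar grip 40 mm long (x), 11 mm thick (y), 20 mm high, from z = 45.5 to 65.5 mm above the bench; x runs along the bar to the end with a white line. The lobed wheel below it is 48 mm across and 8 mm high.
- knob_grip (a point): on the knob's axis, at the top of the bar (z = 65.5 mm). Grip the bar across its 11 mm, fingertips kept above the wheel, whose top is 23.5 mm below this point.
- knob_pointer (a point): on the bar's axis line at the end with the white line, 19 mm from the knob's axis
There are look-alikes about, which are no part of the job. There is more than one size of the case_knife; the one meant has the size given above.

How it is judged:
On the way, in this order (a step that is already met when the one before it is completed fails the run):
1. the cover rises with the knife's tip in the nick, under its lip (value of joint dust_cover between 0.01 and 0.8 rad and x of knife_tip in the frame of dividing_head between -0.049 and 0 m and y of knife_tip in the frame of dividing_head between -0.067 and -0.033 m and z of knife_tip in the frame of dividing_head between 0.03 and 0.085 m), for 0.05 s.
2. the cover stands open and the knife lies on the bench, let go (value of joint dust_cover above 2 rad and height (world z) of case_knife below 0.01 m and contact force between the fingers and case_knife below 0.1 N and linear speed of case_knife below 0.03 m/s), for 0.2 s.
3. the fingers grip the knob before it is turned (contact force between the fingers and knob_with_wheel above 2 N and distance of knob_pointer from where it was at the start of the episode below 0.005 m), for 0.05 s.
At the end, for the whole second after the job is handed in: the index knob stands at rest 72 degrees clockwise of where it started (third stop, within 6 degrees), gripped by the fingers with more than 2 N; the dust cover is open past 2.0 rad; the case knife lies flat and still on the bench (distance of knob_pointer from where it was at the start of the episode between 0.0207 and 0.0239 m and value of joint index_knob above 1 rad and velocity of joint index_knob between -0.1 and 0.1 rad/s and contact force between the fingers and knob_with_wheel above 2 N and value of joint dust_cover above 2 rad and height (world z) of case_knife below 0.01 m and angle between case_knife's own z axis and vertical below 0.15 rad and linear speed of case_knife below 0.03 m/s); the arm keeps its last pose, push and grip.
It fails at once if the robot pushes the cover open with its own fingers or arm instead of the knife (value of joint dust_cover below 0.5 rad and contact force between any of the fingers, the arm and clear_cover above 1 N).
It fails at once if the knob runs past the third stop, more than half a click (distance of knob_pointer from where it was at the start of the episode above 0.0257 m).
It fails at once if the knife is dropped or flung instead of laid down (contact force between the fingers and case_knife below 0.1 N and linear speed of case_knife above 0.8 m/s).
It also fails if it takes over 58 s, if anything falls off the work surface, if the arm or the gripper's body presses on something with over 40 N, if the wrist force passes 120 N, or if a joint passes its speed limit or range.

## Working session

There is one attempt and no reset: what is moved stays moved. The work goes in short steps, Python scripts to look and compute and a tool call to move; the robot and the scene stay as the last step left them, time stands still between calls to the robot, and variables do not carry over. Pictures are saved under pics/ and viewed, at most 10 in all, crops included, and the job is handed in when it is done.

Besides the shell and the picture viewer there is one more tool, called after "Call:" as name([rows], argument=value, ...), one row to a line, values as JSON. step_arm: Moves the arm, as the interface text tells. Its arguments: {"type":"object","properties":{"deltas":{"type":"array"}},"required":["deltas"]}

```bash
mkdir -p pics; cat > h.py <<'E'
from cell import r
import numpy as np, cv2
def cam(n):
    c=r.read_camera(n); c['R']=cv2.Rodrigues(np.array(c['rvec'],float))[0]; c['t']=np.array(c['tvec'],float).ravel(); c['K']=np.array(c['camera_matrix'],float); return c
def unproj(c,uv,z):
    d=c['R'].T@np.linalg.inv(c['K'])@np.array([uv[0],uv[1],1.]); o=-c['R'].T@c['t']
    return o+d*(z-o[2])/d[2]
def proj(c,P):
    return cv2.projectPoints(np.array(P,float).reshape(-1,3),c['R'],c['t'],c['K'],None)[0].reshape(-1,2)
def save(n,img,s=1):
    cv2.imwrite('pics/'+n,cv2.resize(img[:,:,::-1],None,fx=s,fy=s,interpolation=cv2.INTER_CUBIC))
E
python3 - <<'E'
from h import *
a=cam('scene');b=cam('top')
im=np.hstack([a['frame'],b['frame']])
save('s0.png',a['frame'],1.5);save('t0.png',b['frame'],1.5)
for c in(a,b): print((-c['R'].T@c['t']).round(3),c['K'][0,0],c['R'].round(2).tolist())
print(r.state())
E
```

```text
[0.18  0.391 0.611] 448.22133805267794 [[-0.83, -0.55, 0.0], [-0.36, 0.54, -0.76], [0.42, -0.64, -0.64]]
[ 0.387 -0.153  0.948] 387.20395296239224 [[-0.01, -1.0, -0.02], [-0.99, 0.02, -0.17], [0.17, 0.02, -0.99]]
{'clock': 0.1, 'joints': array([ 1.10107668e+00,  2.64707459e-01,  1.60526549e+00, -2.78705104e-05,
        1.27372197e+00, -3.68944656e-02]), 'qvel': array([-1.24442542e-03, -1.57144674e-03, -3.82480215e-03,  2.08629127e-03,
        9.11590416e-04,  9.00963494e-06]), 'effort': array([ 3.13599576e-04, -5.16707540e+01, -3.68588769e+01, -2.12274426e-05,
        6.27523448e-03,  4.05261130e-05]), 'eef_pos': array([0.28278272, 0.61207136, 0.1921515 ]), 'tcp_rot': array([ 2.14723165e-01,  9.76674386e-01, -1.02092721e-03, -2.50525321e-04]), 'force': array([-0.17472526, -0.84525065,  0.49851139]), 'torque': array([ 0.00132008, -0.02044368,  0.00188176]), 'gripper_force': 0.0, 'width': 0.08547468870663179}
```

View pics/s0.png

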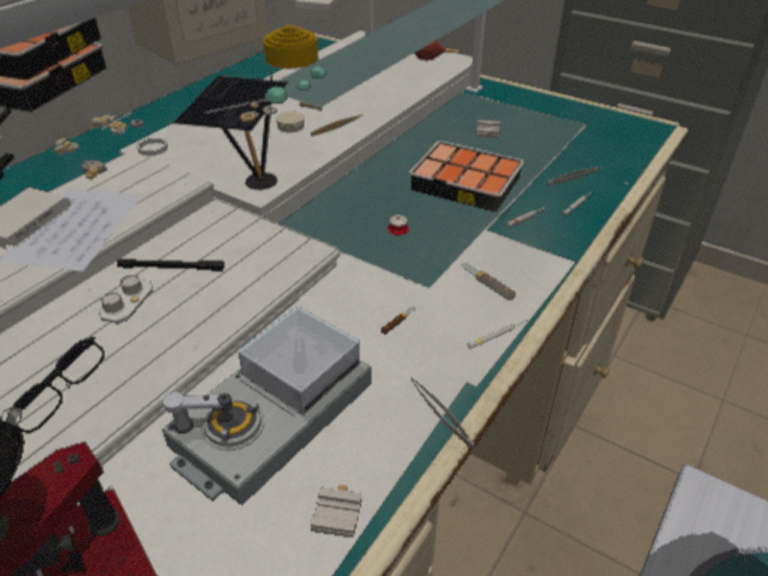

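View pics/t0.png

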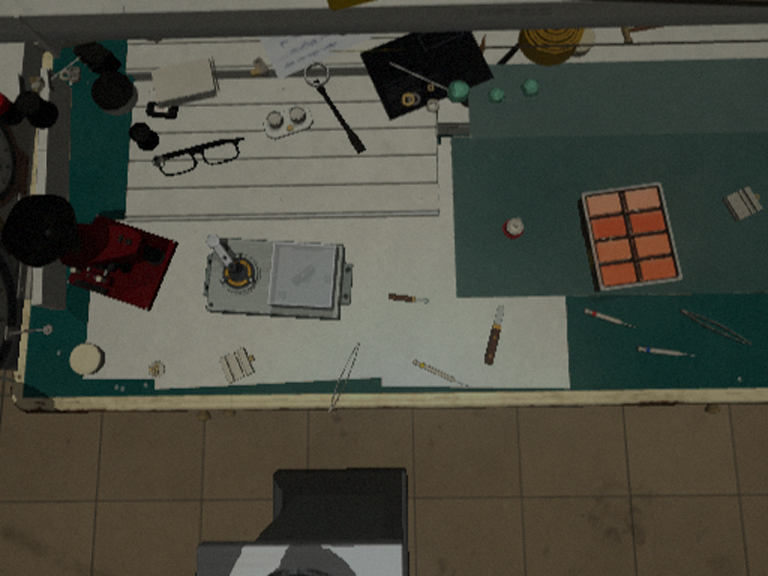

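Scene (px of 1.5x pictures): the head is at top (280,278), cover on its right half. Candidates for the knife: small knife top (409,298) / scene (398,320); large knife top (494,335) / scene (490,283); tweezers (345,375), rulers/pens (440,372), (608,318), (665,351) aren't knives. I'll measure both in a close crop.

```bash
python3 - <<'E'
from h import *
a=cam('scene');b=cam('top')
c1=cv2.resize(b['frame'][185:255,255:355],None,fx=5,fy=5,interpolation=cv2.INTER_CUBIC)   # knives top  500x350
c2=cv2.resize(a['frame'][165:235,245:350],None,fx=5,fy=5,interpolation=cv2.INTER_CUBIC)
W=700
im=np.zeros((600,800,3),np.uint8)
k=cv2.resize(b['frame'][190:250,255:345],(400,267),interpolation=cv2.INTER_CUBIC); im[:267,:400]=k
k=cv2.resize(a['frame'][170:230,250:350],(400,240),interpolation=cv2.INTER_CUBIC); im[:240,400:]=k
k=cv2.resize(b['frame'][150:220,130:240],(400,255),interpolation=cv2.INTER_CUBIC); im[270:525,:400]=k
k=cv2.resize(a['frame'][200:335,105:255],(370,333),interpolation=cv2.INTER_CUBIC); im[260:593,400:770]=k
save('c0.png',im)
E
```

```text
(no output)
```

View pics/c0.png

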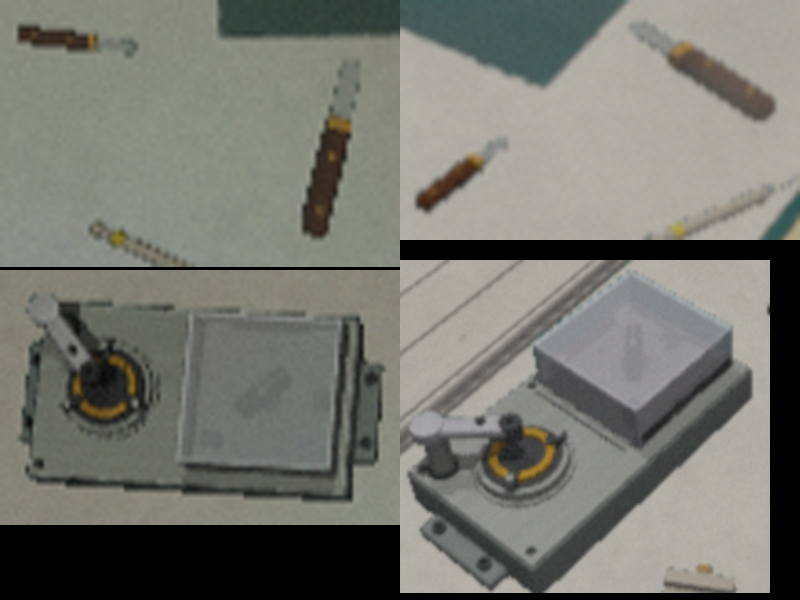

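```bash
python3 - <<'E'
from h import *
from scipy.optimize import least_squares
a=cam('scene');b=cam('top')
T=lambda p:(255+p[0]/4.444-.4,190+p[1]/4.444-.4)
S=lambda p:(250+(p[0]-400)/4-.4,170+p[1]/4-.4)
P=lambda p:unproj(b,T(p),.0065)
Q=lambda p:unproj(a,S(p),.0065)
for n,f,t,e in(('big',P,(350,60),(315,237)),('big s',Q,(632,24),(773,116)),('small',P,(137,48),(18,32)),('small s',Q,(506,140),(418,207))):
    t,e=f(t),f(e); print(n,t.round(4),e.round(4),'len',np.linalg.norm(t-e).round(4),'yaw',np.arctan2(*(t-e)[1::-1]).round(3))
H=lambda p:(130+p[0]/3.636-.4,150+(p[1]-270)/3.636-.4)
G=lambda p:(105+(p[0]-400)/2.467-.4,200+(p[1]-260)/2.467-.4)
for n,p in(('BL',(38,303)),('BR',(360,318)),('FR',(352,490)),('FL',(28,478))): print(n,unproj(b,H(p),.034).round(4))
for n,p in(('FL',(537,566)),('FR',(750,368)),('BL',(412,478))): print('s',n,unproj(a,G(p),.034).round(4))
E
```

```text
big [ 0.5168 -0.3265  0.0065] [ 0.4206 -0.303   0.0065] len 0.099 yaw -0.239
big s [ 0.5171 -0.326   0.0065] [ 0.4189 -0.2978  0.0065] len 0.1022 yaw -0.28
small [ 0.5254 -0.2098  0.0065] [ 0.5355 -0.1443  0.0065] len 0.0663 yaw -1.723
small s [ 0.5242 -0.205   0.0065] [ 0.5341 -0.1388  0.0065] len 0.0669 yaw -1.719
BL [0.6305 0.1442 0.034 ]
BR [ 0.616  -0.0728  0.034 ]
FR [ 0.5004 -0.0673  0.034 ]
FL [0.5119 0.1464 0.034 ]
s FL [0.5119 0.1467 0.034 ]
s FR [ 0.4979 -0.0602  0.034 ]
s BL [0.625  0.1425 0.034 ]
```

```bash
cat > fit.py <<'E'
from h import *
from scipy.optimize import least_squares
def frame(p): c,s=np.cos(p[2]),np.sin(p[2]); return np.array([[c,-s,0],[s,c,0],[0,0,1]]),np.array([p[0],p[1],0])
def seg(A,B,n=40): return np.linspace(A,B,n)
X,Y=.061,.107
box=lambda x0,x1,y0,y1,z:[seg((x0,y0,z),(x1,y0,z)),seg((x1,y0,z),(x1,y1,z)),seg((x1,y1,z),(x0,y1,z)),seg((x0,y1,z),(x0,y0,z))]
deck=box(-.062,.060,-Y,Y,.034); cov=box(-.05,.05,-.099,-.001,.074)
vert=[seg((x,y,.036),(x,y,.074)) for x,y in((-.05,-.001),(-.05,-.099))]
HEAD=np.vstack(deck+cov+vert)
def kn():
    o=[(-.05,-.0075),(.012,-.0075),(.012,-.006),(.05,-.004),(.05,.004),(.012,.006),(.012,.0075),(-.05,.0075),(-.05,-.0075)]
    return np.vstack([seg((*o[i],.0065),(*o[i+1],.0065),15) for i in range(8)])
KN=kn()
def dts(cs):
    out=[]
    for c in cs:
        g=cv2.resize(cv2.cvtColor(c['frame'],cv2.COLOR_RGB2GRAY),None,fx=2,fy=2,interpolation=cv2.INTER_CUBIC)
        e=cv2.Canny(cv2.GaussianBlur(g,(0,0),1.2),25,60); out.append(cv2.distanceTransform(255-e,cv2.DIST_L2,5)/2)
    return out
def fit(M,p,cs,ds):
    def res(p):
        R,t=frame(p); o=[]
        for c,d in zip(cs,ds):
            q=(proj(c,M@R.T+t)*2+.5).astype(np.float32)
            o.append(cv2.remap(d.astype(np.float32),q[:,:1],q[:,1:],cv2.INTER_LINEAR).ravel())
        return np.concatenate(o)
    s=least_squares(res,p,x_scale=[.01,.01,.05],diff_step=1e-3,loss='soft_l1',f_scale=.7)
    return s.x,np.median(res(s.x)),res(s.x).mean()
E
python3 - <<'E'
from fit import *
cs=[cam('scene'),cam('top')]; ds=dts(cs)
h0=(.5635,.0385,-.06); k0=(.468,-.3145,-.26)
for nm,sel in(('both',[0,1]),('scene',[0]),('top',[1])):
    h=fit(HEAD,h0,[cs[i] for i in sel],[ds[i] for i in sel]); k=fit(KN,k0,[cs[i] for i in sel],[ds[i] for i in sel])
    print(nm,h[0].round(4),h[1:],k[0].round(4),k[1:])
    if nm=='both': hh,kk=h[0],k[0]
ims=[]
for c in cs:
    im=cv2.resize(c['frame'],None,fx=4,fy=4,interpolation=cv2.INTER_CUBIC)
    for M,p in((HEAD,hh),(KN,kk)):
        R,t=frame(p)
        for q in proj(c,M@R.T+t): cv2.circle(im,tuple(int(v) for v in q*4+1.5),1,(255,0,0),-1)
    ims.append((im,[proj(c,[(*p[:2],.03)])[0]*4 for p in(hh,kk)]))
W=np.zeros((600,800,3),np.uint8)
def put(im,ct,y,x,h,w):
    u,v=int(ct[0]),int(ct[1]); W[y:y+h,x:x+w]=im[v-h//2:v-h//2+h,u-w//2:u-w//2+w]
put(ims[0][0],ims[0][1][0]+[30,-20],0,0,600-180,500);put(ims[1][0],ims[1][1][0],0,400,300,400)
put(ims[0][0],ims[0][1][1],420,0,180,390);put(ims[1][0],ims[1][1][1],300,500,300,300)
save('o0.png',W)
E
```

```text
both [ 0.5659  0.0389 -0.0643] (np.float32(0.574489), np.float32(0.98873323)) [ 0.4702 -0.3147 -0.2701] (np.float32(0.40625), np.float32(0.50577056))
scene [ 0.5655  0.0396 -0.0596] (np.float32(0.7666826), np.float32(1.4710205)) [ 0.4707 -0.3116 -0.2755] (np.float32(0.50395507), np.float32(0.6217688))
top [ 0.565   0.0381 -0.0598] (np.float32(0.40625), np.float32(0.46029255)) [ 0.4701 -0.3149 -0.2621] (np.float32(0.234375), np.float32(0.28163192))
```

View pics/o0.png

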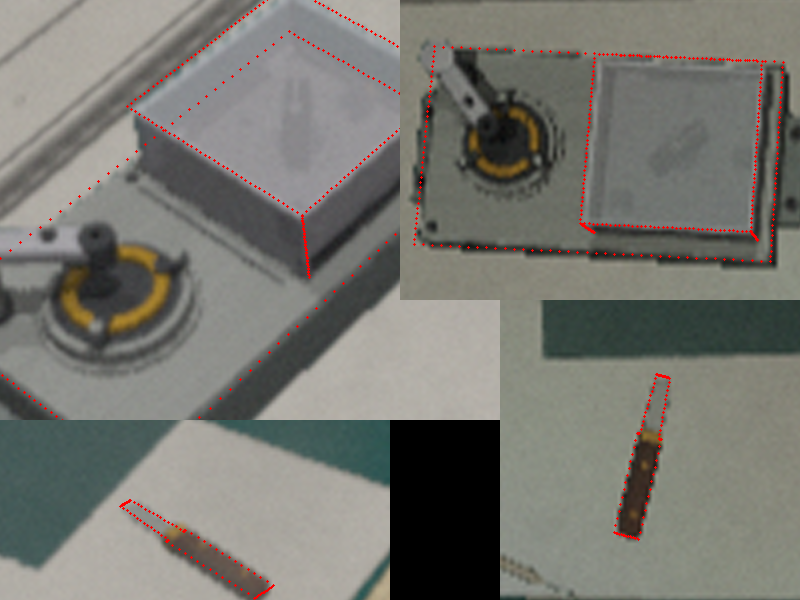

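Top fit sits well on deck, cover and knife; the scene's deck front line looks uncertain, so one larger crop with the front edges drawn.

```bash
python3 - <<'E'
from fit import *
c=cam('scene')
im=cv2.resize(c['frame'],None,fx=5,fy=5,interpolation=cv2.INTER_CUBIC)
R,t=frame((.5652,.0385,-.060))
L=[seg((-.062,-Y,z),(-.062,Y,z)) for z in(.034,0)]+[seg((-.062,Y,z),(.06,Y,z)) for z in(.034,0)]+[seg((-.05,-.099,.039),(-.05,-.001,.039)),seg((-.05,-.099,.074),(-.05,-.001,.074)),seg((-.05,-.067,.034),(-.05,-.033,.034))]
for M in L:
    for q in proj(c,M@R.T+t): cv2.circle(im,tuple(int(v) for v in q*5+2),1,(255,0,0),-1)
save('o1.png',im[1080:1680,500:1290])
E
```

```text
(no output)
```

View pics/o1.png

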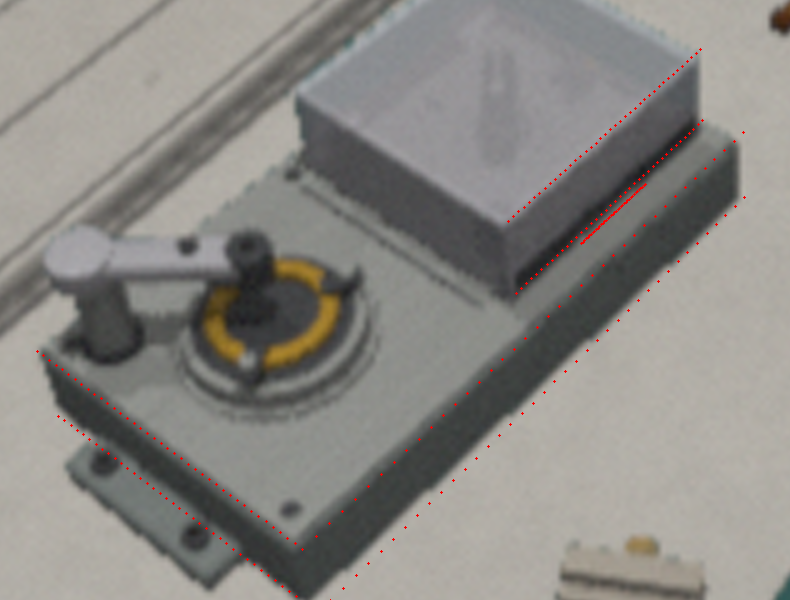

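Big knife: length 0.100 m → the right one, at (0.470, -0.3145), yaw -0.267; the small one is 66 mm. Head pose ≈ (0.5655, 0.0385), yaw -0.060. The tool travels to above the knife.

Call:
step_arm([
  {"dx":0.19,"dy":-0.95,"fingers":0.5},
  {"dx":0.19,"dy":-0.95,"fingers":0.5},
  {"dx":0.19,"dy":-0.95,"fingers":0.5},
  {"dx":0.19,"dy":-0.95,"fingers":0.5},
  {"dx":0.19,"dy":-0.95,"fingers":0.5},
  {"dx":0.19,"dy":-0.95,"fingers":0.5},
  {"dx":0.19,"dy":-0.95,"fingers":0.5},
  {"dx":0.19,"dy":-0.95,"fingers":0.5},
  {"dx":0.19,"dy":-0.95,"fingers":0.5},
  {"dx":0.19,"dy":-0.95,"fingers":0.5},
  {"dx":0.19,"dy":-0.95,"fingers":0.5},
  {"dx":0.19,"dy":-0.95,"fingers":0.5},
  {"dx":0.19,"dy":-0.95,"fingers":0.5},
  {"dx":0.19,"dy":-0.95,"fingers":0.5},
  {"dx":0.19,"dy":-0.95,"fingers":0.5},
  {"dx":0.19,"dy":-0.95,"fingers":0.5},
  {"dx":0.19,"dy":-0.95,"fingers":0.5},
  {"dx":0.19,"dy":-0.95,"fingers":0.5},
  {"dx":0.19,"dy":-0.95,"fingers":0.5},
  {"dx":0.19,"dy":-0.95,"fingers":0.5},
])

```text
$.deltas[0]: bad value
```

Call:
step_arm([
  {"dx":0.173,"dy":-0.9,"dz":-0.18,"rz":0.0053,"fingers":0.5},
  {"dx":0.173,"dy":-0.9,"dz":-0.18,"rz":0.0053,"fingers":0.5},
  {"dx":0.173,"dy":-0.9,"dz":-0.18,"rz":0.0053,"fingers":0.5},
  {"dx":0.173,"dy":-0.9,"dz":-0.18,"rz":0.0053,"fingers":0.5},
  {"dx":0.173,"dy":-0.9,"dz":-0.18,"rz":0.0053,"fingers":0.5},
  {"dx":0.173,"dy":-0.9,"dz":-0.18,"rz":0.0053,"fingers":0.5},
  {"dx":0.173,"dy":-0.9,"dz":-0.18,"rz":0.0053,"fingers":0.5},
  {"dx":0.173,"dy":-0.9,"dz":-0.18,"rz":0.0053,"fingers":0.5},
  {"dx":0.173,"dy":-0.9,"dz":-0.18,"rz":0.0053,"fingers":0.5},
  {"dx":0.173,"dy":-0.9,"dz":-0.18,"rz":0.0053,"fingers":0.5},
  {"dx":0.173,"dy":-0.9,"dz":-0.18,"rz":0.0053,"fingers":0.5},
  {"dx":0.173,"dy":-0.9,"dz":-0.18,"rz":0.0053,"fingers":0.5},
  {"dx":0.173,"dy":-0.9,"dz":-0.18,"rz":0.0053,"fingers":0.5},
  {"dx":0.173,"dy":-0.9,"dz":-0.18,"rz":0.0053,"fingers":0.5},
  {"dx":0.173,"dy":-0.9,"dz":-0.18,"rz":0.0053,"fingers":0.5},
  {"dx":0.173,"dy":-0.9,"dz":-0.18,"rz":0.0053,"fingers":0.5},
  {"dx":0.173,"dy":-0.9,"dz":-0.18,"rz":0.0053,"fingers":0.5},
  {"dx":0.173,"dy":-0.9,"dz":-0.18,"rz":0.0053,"fingers":0.5},
  {"dx":0.173,"dy":-0.9,"dz":-0.18,"rz":0.0053,"fingers":0.5},
  {"dx":0.173,"dy":-0.9,"dz":-0.18,"rz":0.0053,"fingers":0.5},
])

```text
$.deltas[0]: bad value
```

Call:
step_arm([
  {"fingers":0.5},
  {"fingers":0.5},
])

```text
$.deltas[0]: bad value
```

All keys are probably required; testing with one full row.

Call:
step_arm([
  {"dx":0.19,"dy":-0.95,"dz":0,"rx":0,"ry":0,"rz":0,"fingers":0.5},
])

```text
clock: 0.55
eef_pos: [0.2874, 0.5908, 0.1933]
tcp_rot: [0.214, 0.977, 0.001, -0.0]
force: [1.1, 0.3, 0.4]
width: 0.0734
gripper_force: 0.0
```

Call:
step_arm([
  {"dx":0.19,"dy":-0.95,"dz":0,"rx":0,"ry":0,"rz":0,"fingers":0.5},
  {"dx":0.19,"dy":-0.95,"dz":0,"rx":0,"ry":0,"rz":0,"fingers":0.5},
  {"dx":0.19,"dy":-0.95,"dz":0,"rx":0,"ry":0,"rz":0,"fingers":0.5},
  {"dx":0.19,"dy":-0.95,"dz":0,"rx":0,"ry":0,"rz":0,"fingers":0.5},
  {"dx":0.19,"dy":-0.95,"dz":0,"rx":0,"ry":0,"rz":0,"fingers":0.5},
  {"dx":0.19,"dy":-0.95,"dz":0,"rx":0,"ry":0,"rz":0,"fingers":0.5},
  {"dx":0.19,"dy":-0.95,"dz":0,"rx":0,"ry":0,"rz":0,"fingers":0.5},
  {"dx":0.19,"dy":-0.95,"dz":0,"rx":0,"ry":0,"rz":0,"fingers":0.5},
  {"dx":0.19,"dy":-0.95,"dz":0,"rx":0,"ry":0,"rz":0,"fingers":0.5},
  {"dx":0.19,"dy":-0.95,"dz":0,"rx":0,"ry":0,"rz":0,"fingers":0.5},
  {"dx":0.19,"dy":-0.95,"dz":0,"rx":0,"ry":0,"rz":0,"fingers":0.5},
  {"dx":0.19,"dy":-0.95,"dz":0,"rx":0,"ry":0,"rz":0,"fingers":0.5},
  {"dx":0.19,"dy":-0.95,"dz":0,"rx":0,"ry":0,"rz":0,"fingers":0.5},
  {"dx":0.19,"dy":-0.95,"dz":0,"rx":0,"ry":0,"rz":0,"fingers":0.5},
  {"dx":0.19,"dy":-0.95,"dz":0,"rx":0,"ry":0,"rz":0,"fingers":0.5},
  {"dx":0.19,"dy":-0.95,"dz":0,"rx":0,"ry":0,"rz":0,"fingers":0.5},
  {"dx":0.19,"dy":-0.95,"dz":0,"rx":0,"ry":0,"rz":0,"fingers":0.5},
  {"dx":0.19,"dy":-0.95,"dz":0,"rx":0,"ry":0,"rz":0,"fingers":0.5},
  {"dx":0.19,"dy":-0.95,"dz":0,"rx":0,"ry":0,"rz":0,"fingers":0.5},
])

```text
clock: 2.45
eef_pos: [0.3782, 0.1368, 0.1937]
tcp_rot: [0.215, 0.977, 0.0, 0.0]
force: [1.3, 0.0, -0.3]
width: 0.0423
gripper_force: 0.0
```

Call:
step_arm([
  {"dx":0.18,"dy":-0.95,"dz":-0.15,"rx":0,"ry":0,"rz":0.006,"fingers":0.5},
  {"dx":0.18,"dy":-0.95,"dz":-0.15,"rx":0,"ry":0,"rz":0.006,"fingers":0.5},
  {"dx":0.18,"dy":-0.95,"dz":-0.15,"rx":0,"ry":0,"rz":0.006,"fingers":0.5},
  {"dx":0.18,"dy":-0.95,"dz":-0.15,"rx":0,"ry":0,"rz":0.006,"fingers":0.5},
  {"dx":0.18,"dy":-0.95,"dz":-0.15,"rx":0,"ry":0,"rz":0.006,"fingers":0.5},
  {"dx":0.18,"dy":-0.95,"dz":-0.15,"rx":0,"ry":0,"rz":0.006,"fingers":0.5},
  {"dx":0.18,"dy":-0.95,"dz":-0.15,"rx":0,"ry":0,"rz":0.006,"fingers":0.5},
  {"dx":0.18,"dy":-0.95,"dz":-0.15,"rx":0,"ry":0,"rz":0.006,"fingers":0.5},
  {"dx":0.18,"dy":-0.95,"dz":-0.15,"rx":0,"ry":0,"rz":0.006,"fingers":0.5},
  {"dx":0.18,"dy":-0.95,"dz":-0.15,"rx":0,"ry":0,"rz":0.006,"fingers":0.5},
  {"dx":0.18,"dy":-0.95,"dz":-0.15,"rx":0,"ry":0,"rz":0.006,"fingers":0.5},
  {"dx":0.18,"dy":-0.95,"dz":-0.15,"rx":0,"ry":0,"rz":0.006,"fingers":0.5},
  {"dx":0.18,"dy":-0.95,"dz":-0.15,"rx":0,"ry":0,"rz":0.006,"fingers":0.5},
  {"dx":0.18,"dy":-0.95,"dz":-0.15,"rx":0,"ry":0,"rz":0.006,"fingers":0.5},
  {"dx":0.18,"dy":-0.95,"dz":-0.15,"rx":0,"ry":0,"rz":0.006,"fingers":0.5},
  {"dx":0.18,"dy":-0.95,"dz":-0.15,"rx":0,"ry":0,"rz":0.006,"fingers":0.5},
  {"dx":0.18,"dy":-0.95,"dz":-0.15,"rx":0,"ry":0,"rz":0.006,"fingers":0.5},
  {"dx":0.18,"dy":-0.95,"dz":-0.15,"rx":0,"ry":0,"rz":0.006,"fingers":0.5},
  {"dx":0.18,"dy":-0.95,"dz":-0.15,"rx":0,"ry":0,"rz":0,"fingers":0.5},
  {"dx":0,"dy":0,"dz":0,"rx":0,"ry":0,"rz":0,"fingers":0.5},
])

```text
clock: 4.45
eef_pos: [0.4639, -0.316, 0.1219]
tcp_rot: [0.132, 0.991, -0.0, 0.0]
force: [-0.1, 0.7, 0.8]
width: 0.0429
gripper_force: 0.0
```

Call:
step_arm([
  {"dx":0.02,"dy":0.12,"dz":-0.7,"rx":0,"ry":0,"rz":0,"fingers":0.5},
  {"dx":0,"dy":0,"dz":-0.7,"rx":0,"ry":0,"rz":0,"fingers":0.5},
  {"dx":0,"dy":0,"dz":-0.7,"rx":0,"ry":0,"rz":0,"fingers":0.5},
  {"dx":0,"dy":0,"dz":-0.7,"rx":0,"ry":0,"rz":0,"fingers":0.5},
  {"dx":0,"dy":0,"dz":-0.7,"rx":0,"ry":0,"rz":0,"fingers":0.5},
  {"dx":0,"dy":0,"dz":-0.7,"rx":0,"ry":0,"rz":0,"fingers":0.5},
  {"dx":0,"dy":0,"dz":-0.26,"rx":0,"ry":0,"rz":0,"fingers":0.5},
  {"dx":0,"dy":0,"dz":-0.26,"rx":0,"ry":0,"rz":0,"fingers":0.5},
  {"dx":0,"dy":0,"dz":0,"rx":0,"ry":0,"rz":0,"fingers":0.5},
  {"dx":0,"dy":0,"dz":0,"rx":0,"ry":0,"rz":0,"fingers":0.5},
])

```text
clock: 5.45
eef_pos: [0.4646, -0.3107, 0.0049]
tcp_rot: [0.131, 0.991, -0.0, 0.001]
force: [0.5, -0.6, -0.1]
width: 0.0428
gripper_force: 0.0
```

```bash
python3 - <<'E'
from h import *
a=cam('scene'); print({k:np.round(v,4) for k,v in r.state().items() if k in('eef_pos','force','width')})
p=proj(a,[(.4644,-.3129,.01)])[0].astype(int)
save('g0.png',a['frame'][p[1]-50:p[1]+40,p[0]-65:p[0]+55],5)
E
```

```text
{'eef_pos': array([ 0.4648, -0.3109,  0.0051]), 'force': array([-0.4477, -0.5377,  0.0151]), 'width': np.float64(0.0425)}
```

View pics/g0.png

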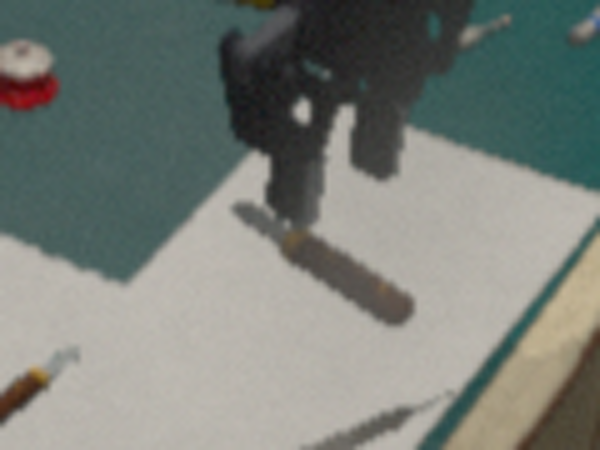

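The scene crop shows the fingertips at about (295,220) and (375,178), above/behind the knife rather than astride it, so I check from the top camera.

```bash
python3 - <<'E'
from h import *
b=cam('top'); a=cam('scene'); s=r.state(); print(s['eef_pos'],s['joints'],s['clock'])
p=proj(b,[(.4644,-.3129,.01)])[0].astype(int); q=proj(a,[(.4644,-.3129,.01)])[0].astype(int)
print(p,q)
k=b['frame'][p[1]-40:p[1]+40,p[0]-50:p[0]+50]; m=a['frame'][q[1]-40:q[1]+40,q[0]-50:q[0]+50]
k=cv2.convertScaleAbs(k,alpha=2);m=cv2.convertScaleAbs(m,alpha=1.5)
save('g1.png',np.hstack([k,m]),4)
E
```

```text
[ 0.46476956 -0.31097282  0.00505827] [-6.34217208e-01  2.36709927e-01  2.01808444e+00 -6.26490679e-06
  8.85144747e-01 -1.94185835e+00] 5.6
[329 224] [326 185]
```

View pics/g1.png

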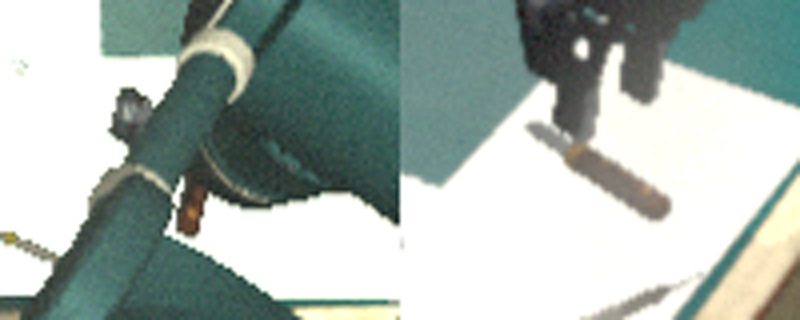

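```bash
python3 - <<'E'
from h import *
a=cam('scene')
for z in(.005,.011,.02,.03): print(z,unproj(a,(320,179.4),z).round(4),unproj(a,(336,171),z).round(4))
th=np.radians(74.8);d=np.array([np.cos(th),np.sin(th),0])
for z in (.005,.011): print(proj(a,[np.array([.4647,-.311,z])+s*d*.0213 for s in(1,-1)]).round(1).tolist())
E
```

```text
0.005 [ 0.4888 -0.3309  0.005 ] [ 0.473 -0.378  0.005]
0.011 [ 0.4858 -0.3237  0.011 ] [ 0.4701 -0.3704  0.011 ]
0.02 [ 0.4812 -0.313   0.02  ] [ 0.4658 -0.359   0.02  ]
0.03 [ 0.4761 -0.3011  0.03  ] [ 0.461  -0.3463  0.03  ]
[[319.0, 192.2], [332.4, 184.0]]
[[319.3, 190.1], [332.7, 181.8]]
```

```bash
cat > patch.py <<'E'
from h import *
a=cam('scene'); s=r.state(); print(s['eef_pos'].round(4),s['force'].round(1),s['width'])
f=a['frame']
for v in range(160,204): print(v,' '.join('%3d'%(f[v,u].mean()) + ('r' if int(f[v,u,0])-int(f[v,u,2])>18 else ' ') for u in range(304,344)))
E
python3 patch.py
```

```text
[ 0.4646 -0.3108  0.0048] [-1.   0.5 -0.3] 0.04223081416446894
160  88   90   81   51   34   32   27   37   35   38   39   38   40   38   41   41   44   56   55   48   46   49   59  105  166  172  163  119   65   56   58   55   59   58   60   65   73  100  133  120 
161  88   86   84   71   35   33   30   35   33   37   39   37   40   39   41   45   43   47   45   47   47   54   86  144  170  172  158   81   60   57   56   58   63   60   62   60   76  113  158  155 
162  88   88   86   81   48   41   41   33   32   34   35   38   43   42   43   42   45   47   47   51   51   54   95  163  173  172  158   80   57   56   61   57   57   60   63   68   81  111  164  170 
163  87   86   90   86   75   64   46   45   40   40   36   40   43   44   43   47   46   44   50   50   50   64  109  167  175  170  157   79   56   54   61   63   60   63   61   69   83  112  162  169 
164  88   88   88   89   85   81   78   80   60   41   38   38   40   38   44   48   47   46   49   52   54   85  140  170  172  172  155   77   62   61   61   59   60   63   63   68   86  117  166  169 
165  86   89   88
[... 7237 characters left out ...]
178  176  176  179  176  177  176  174  173  176  173  165  148  144  146  151  172  174 
201 180  180  179  179  178  179  181  179  179  178  179  178  178  178  177  179  176  174  178  178  178  176  178  177  176  177  178  175  177  175  176  174  173  171  170  171  172  170  176  174 
202 181  182  181  180  180  180  180  180  177  175  177  178  178  180  177  177  176  177  176  177  176  177  178  177  176  175  177  178  177  175  177  174  175  175  173  174  175  176  175  174 
203 179  181  177  180  180  180  181  181  178  176  176  180  175  177  178  178  174  177  176  175  176  177  175  176  177  175  176  175  176  175  172  177  176  172  174  175  176  173  174  174
```

The fingertips look ~27 mm higher than the reported TCP implies. Closing here is safe either way: it grips the knife, or shuts above it and shows where the tips are.

Call:
step_arm([
  {"dx":0,"dy":0,"dz":0,"rx":0,"ry":0,"rz":0,"fingers":0},
  {"dx":0,"dy":0,"dz":0,"rx":0,"ry":0,"rz":0,"fingers":0},
  {"dx":0,"dy":0,"dz":0,"rx":0,"ry":0,"rz":0,"fingers":0},
  {"dx":0,"dy":0,"dz":0,"rx":0,"ry":0,"rz":0,"fingers":0},
  {"dx":0,"dy":0,"dz":0,"rx":0,"ry":0,"rz":0,"fingers":0},
  {"dx":0,"dy":0,"dz":0,"rx":0,"ry":0,"rz":0,"fingers":0},
])

```text
clock: 6.3
eef_pos: [0.4641, -0.3105, 0.0041]
tcp_rot: [0.131, 0.991, 0.0, -0.0]
force: [0.1, 0.8, 0.6]
width: -0.0003
gripper_force: 0.0
```

```bash
python3 - <<'E'
from h import *
a=cam('scene'); s=r.state(); print(s['eef_pos'].round(4),s['force'].round(1),s['width'],s['gripper_force'],s['clock'])
f=a['frame']
print('proj tcp',proj(a,[s['eef_pos'],s['eef_pos']+[0,0,.01],s['eef_pos']+[0,0,.03]]).round(1).tolist())
for v in range(164,204): print(v,' '.join('%3d'%(f[v,u].mean()) for u in range(304,342)))
E
```

```text
[ 0.4641 -0.3105  0.0041] [ 0.8  0.5 -0.4] -0.00044776649490588087 0.0 6.35
proj tcp [[325.9, 188.6], [326.4, 185.0], [327.4, 177.5]]
164  86  87  88  88  92  88  90 105 143 169 179 177 177 175 173 173 173 155  76  51  53  50  51  54  57  59  69  70  75  66  82 107 166 172 170 173 171 168
165  86  87  88  87  87  91 106 143 167 179 179 180 175 174 176 173 176 159  74  48  53  53  56  55  58  64  73  78  75  67  82 105 165 171 170 169 172 171
166  87  88  88  86  91 104 141 168 175 178 177 178 177 176 178 176 173 158  76  50  49  52  55  61  59  65  80  80  71  68  82 109 164 169 171 170 169 170
167  89  88  89  89 108 141 166 176 176 175 176 177 176 178 175 175 175 158  76  56  54  55  56  58  57  69  80  81  73  75 100 143 165 167 168 169 169 172
168  89  89  91 100 131 167 174 176 176 174 174 175 178 175 178 176 174 158  77  57  55  55  58  58  62  69  79  80  74  77 112 163 171 167 168 168 168 167
169  91  92 104 132 161 178 178 176 174 174 176 177 174 177 176 176 174 156  78  54  56  55  59  59  66  78  82  79  70  82 111 164 167 169 168 168 168 168
170  90 103 131 161 175 175 17
[... 4573 characters left out ...]
 175 176 177 175 173 176 174 176 176 175 174 173 164 147 133  97  86  89 107
200 177 179 179 179 178 180 179 180 179 177 178 178 179 179 176 179 179 175 176 177 177 176 174 175 177 177 175 176 176 172 175 172 172 164 148 143 145 152
201 179 179 178 178 181 179 178 177 179 177 175 179 177 179 179 176 175 177 179 177 175 175 176 178 178 177 177 177 178 173 175 176 176 171 170 172 171 171
202 181 177 180 180 178 177 179 177 181 177 177 177 177 178 178 175 176 175 176 176 178 176 175 176 176 176 177 178 176 175 174 172 174 172 171 172 174 176
203 180 178 179 177 178 178 178 178 176 179 176 179 179 179 178 176 174 174 174 177 175 174 176 177 177 176 175 176 179 175 176 175 175 171 173 175 176 175
```

The fingers shut freely (width 0) and the tip corner appears at px (327.5,177), which is about 30 mm above the reported TCP. So the real tips stand ~30 mm higher than reported; I open and descend in small steps, watching the force.

Call:
step_arm([
  {"dx":0,"dy":0,"dz":0,"rx":0,"ry":0,"rz":0,"fingers":0.5},
  {"dx":0,"dy":0,"dz":0,"rx":0,"ry":0,"rz":0,"fingers":0.5},
  {"dx":0,"dy":0,"dz":0,"rx":0,"ry":0,"rz":0,"fingers":0.5},
  {"dx":0,"dy":0,"dz":-0.1,"rx":0,"ry":0,"rz":0,"fingers":0.5},
  {"dx":0,"dy":0,"dz":-0.1,"rx":0,"ry":0,"rz":0,"fingers":0.5},
])

```text
clock: 6.85
eef_pos: [0.4642, -0.3106, -0.001]
tcp_rot: [0.131, 0.991, -0.0, 0.0]
force: [0.3, -0.1, -0.1]
width: 0.0426
gripper_force: 0.0
```

Call:
step_arm([
  {"dx":0,"dy":0,"dz":-0.1,"rx":0,"ry":0,"rz":0,"fingers":0.5},
  {"dx":0,"dy":0,"dz":-0.1,"rx":0,"ry":0,"rz":0,"fingers":0.5},
])

```text
clock: 7.05
eef_pos: [0.4639, -0.3104, -0.0063]
tcp_rot: [0.131, 0.991, 0.0, -0.0]
force: [0.6, 0.5, -0.3]
width: 0.0425
gripper_force: 0.0
```

Call:
step_arm([
  {"dx":0,"dy":-0.05,"dz":-0.1,"rx":0,"ry":0,"rz":0,"fingers":0.5},
  {"dx":0,"dy":-0.05,"dz":-0.1,"rx":0,"ry":0,"rz":0,"fingers":0.5},
])

```text
clock: 7.25
eef_pos: [0.4641, -0.313, -0.0112]
tcp_rot: [0.131, 0.991, 0.0, -0.0]
force: [-0.8, -0.5, -0.3]
width: 0.0429
gripper_force: 0.0
```

Call:
step_arm([
  {"dx":0,"dy":0,"dz":-0.1,"rx":0,"ry":0,"rz":0,"fingers":0.5},
  {"dx":0,"dy":0,"dz":-0.1,"rx":0,"ry":0,"rz":0,"fingers":0.5},
])

```text
clock: 7.45
eef_pos: [0.4641, -0.3131, -0.0161]
tcp_rot: [0.131, 0.991, 0.0, 0.0]
force: [0.9, 0.2, 0.7]
width: 0.0425
gripper_force: 0.0
```

```bash
python3 - <<'E'
from h import *
a=cam('scene'); s=r.state(); print(s['eef_pos'].round(4),s['force'].round(1),s['width'],s['clock'])
f=a['frame']
for v in range(170,196): print(v,' '.join('%3d'%(f[v,u].mean()) for u in range(310,342)))
E
```

```text
[ 0.4638 -0.3128 -0.0165] [-0.2 -0.   0.1] 0.0426928591306621 7.5
170  44  39  39  41  42  43  45  46  50  51  54  52  56  53  59  67 109 167 173 169 154  81  66  62  60  66  65  69  69  75  90 114
171  78  46  32  44  41  45  45  47  55  51  50  52  55  55  58  89 146 170 170 168 154  81  64  62  62  65  70  65  71  80 107 145
172 132  77  59  44  43  48  49  52  48  53  56  56  56  55  64 102 165 172 172 163 120  72  66  64  66  64  71  68  71  84 114 165
173 167 146 130  80  65  50  52  52  52  50  54  56  56  55  65 106 168 173 173 158  94  69  67  65  68  72  67  70  73  86 116 165
174 173 173 167 146 130  63  50  51  56  56  55  59  59  60  70 104 167 172 170 165 133  78  70  69  71  70  70  72  74  90 122 166
175 136 142 170 171 157  77  51  54  52  56  59  62  68  72  78 111 168 173 171 170 154  93  79  71  70  68  74  73  79 105 147 171
176  93 104 134 139 153  79  56  57  52  55  61  62  75  82  80 105 164 171 172 169 164 144 130  90  80  73  72  73  85 122 162 168
177  91  93  98 103 115  67  53  58  54  57  59  64  73  82  82 107 164 172 172 176 170 169 162 143 131  89  7
[... 1697 characters left out ...]
  81  80  83  88 101 135 164 170 170 172
191 178 176 180 179 181 178 180 179 178 176 177 175 177 170 148 138  94  80  80  81  80  82  80  85  80  82  84 103 130 141 166 173
192 179 180 178 178 179 178 178 179 176 177 178 177 176 178 174 169 140  98  88  81  81  82  83  80  82  82  83  92  98 102 139 166
193 179 181 179 180 179 177 180 179 180 177 175 177 176 178 178 174 170 145 135  98  83  82  83  81  80  81  83  87  90  89 100 128
194 180 178 178 178 180 182 179 176 178 178 177 176 177 178 176 177 176 174 165 140 100  90  82  82  82  81  81  82  90  86  84  91
195 180 180 179 180 183 179 178 177 177 179 177 179 177 176 177 178 177 175 174 168 149 136  98  84  81  79  81  80  84  80  86  83
```

Image geometry puts the tips ~45 mm above the reported TCP (about 30 mm above the bench now, near finger corner at (320,188)). I go down 18 mm more, then measure.

Call:
step_arm([
  {"dx":0,"dy":0,"dz":-0.12,"rx":0,"ry":0,"rz":0,"fingers":0.5},
  {"dx":0,"dy":0,"dz":-0.12,"rx":0,"ry":0,"rz":0,"fingers":0.5},
  {"dx":0,"dy":0,"dz":-0.12,"rx":0,"ry":0,"rz":0,"fingers":0.5},
])

```text
clock: 7.8
eef_pos: [0.4641, -0.3129, -0.0251]
tcp_rot: [0.131, 0.991, 0.0, -0.0]
force: [0.4, -0.1, 0.1]
width: 0.0426
gripper_force: 0.0
```

Call:
step_arm([
  {"dx":0,"dy":0,"dz":-0.12,"rx":0,"ry":0,"rz":0,"fingers":0.5},
  {"dx":0,"dy":0,"dz":-0.12,"rx":0,"ry":0,"rz":0,"fingers":0.5},
  {"dx":0,"dy":0,"dz":-0.12,"rx":0,"ry":0,"rz":0,"fingers":0.5},
])

```text
clock: 8.1
eef_pos: [0.4641, -0.313, -0.0342]
tcp_rot: [0.131, 0.991, 0.0, -0.0]
force: [0.5, -0.1, -0.2]
width: 0.0424
gripper_force: 0.0
```

```bash
python3 - <<'E'
from h import *
a=cam('scene'); s=r.state(); print(s['eef_pos'].round(4),s['force'].round(1),s['width'],s['clock'])
f=a['frame']
for v in range(176,204): print(v,' '.join('%3d'%(f[v,u].mean()) for u in range(310,344)))
E
```

```text
[ 0.4637 -0.3127 -0.0346] [ 0.1  0.4 -1. ] 0.042586526889774906 8.15
176  45  44  49  43  48  48  50  50  58  53  56  58  58  60  67 100 164 173 170 155  85  67  64  68  69  69  70  68  78  93 115 165 172 169
177  42  46  49  53  50  53  54  52  54  56  56  57  55  63  72 108 164 173 171 157  85  68  69  69  70  72  69  71  82 108 145 169 171 170
178  52  48  53  49  53  55  51  56  56  54  61  58  60  65  91 142 168 173 171 153  83  69  69  69  70  68  67  74  84 116 163 171 171 173
179  80  68  53  48  51  53  55  59  56  60  58  60  63  67 104 165 172 174 163 127  77  69  73  72  69  73  70  78  88 115 166 172 170 171
180 148 133  78  53  55  57  57  59  60  60  59  60  62  65 104 168 175 175 168 136  83  67  72  73  75  73  73  74  94 119 165 168 169 172
181 178 169 139  80  56  56  59  56  60  60  63  68  65  75 105 165 174 174 175 158  94  69  73  72  71  72  75  78 105 146 168 169 169 172
182 180 177 171 136  72  58  57  58  62  60  63  68  78  81  94 136 168 173 172 165 137  91  84  76  72  73  76  82 117 164 168 172 171 170
183 178 178 179 159  79  61  60  61  62  60  65  75
[... 2188 characters left out ...]

199 179 181 180 182 180 181 180 178 178 180 178 179 179 176 177 176 178 176 179 178 177 177 175 176 173 166 146 134  97  88  89 104 148 170
200 181 180 181 180 182 177 181 180 180 177 182 178 179 180 179 177 176 178 179 179 178 175 178 178 177 176 173 167 145 144 146 151 168 173
201 181 178 181 180 180 177 179 179 178 176 177 178 178 178 178 179 178 178 177 178 178 179 177 179 175 177 175 174 172 173 174 173 177 180
202 181 182 179 179 178 178 179 178 175 180 177 177 178 178 177 180 181 178 178 178 177 177 179 179 177 178 176 174 174 176 177 176 176 176
203 182 182 178 177 180 181 178 180 176 178 175 175 177 179 175 178 175 176 176 178 177 179 177 178 180 177 178 173 174 174 175 177 176 175
```

```bash
python3 - <<'E'
from h import *
a=cam('scene')
for z in(0,.005,.01,.015,.02): print(z,proj(a,[(.4606,-.2820,z),(.4475,-.3304,z)]).round(1).tolist())
E
```

```text
0 [[321.0, 197.9], [336.8, 187.9]]
0.005 [[321.3, 196.0], [337.1, 186.1]]
0.01 [[321.5, 194.2], [337.4, 184.3]]
0.015 [[321.7, 192.4], [337.6, 182.5]]
0.02 [[322.0, 190.5], [337.9, 180.6]]
```

Near corner observed at (319.5,194.8): tips ≈ 8 mm above the bench. 4 mm lower, then close.

Call:
step_arm([
  {"dx":0,"dy":0,"dz":-0.08,"rx":0,"ry":0,"rz":0,"fingers":0.5},
  {"dx":0,"dy":0,"dz":-0.08,"rx":0,"ry":0,"rz":0,"fingers":0.5},
  {"dx":0,"dy":0,"dz":0,"rx":0,"ry":0,"rz":0,"fingers":0.5},
])

```text
clock: 8.5
eef_pos: [0.4639, -0.3129, -0.0382]
tcp_rot: [0.131, 0.991, 0.0, -0.0]
force: [0.6, 0.2, 0.3]
width: 0.0422
gripper_force: 0.0
```

Call:
step_arm([
  {"dx":0,"dy":0,"dz":0,"rx":0,"ry":0,"rz":0,"fingers":0},
  {"dx":0,"dy":0,"dz":0,"rx":0,"ry":0,"rz":0,"fingers":0},
  {"dx":0,"dy":0,"dz":0,"rx":0,"ry":0,"rz":0,"fingers":0},
  {"dx":0,"dy":0,"dz":0,"rx":0,"ry":0,"rz":0,"fingers":0},
  {"dx":0,"dy":0,"dz":0,"rx":0,"ry":0,"rz":0,"fingers":0},
  {"dx":0,"dy":0,"dz":0,"rx":0,"ry":0,"rz":0,"fingers":0},
])

```text
clock: 9.1
eef_pos: [0.4646, -0.3134, -0.0373]
tcp_rot: [0.131, 0.991, -0.0, 0.0]
force: [0.3, -0.0, 5.2]
width: 0.0134
gripper_force: 62.7
```

Gripped (62.7 N, 13.4 mm). Lifting 100 mm and carrying it to in front of the nick, turned into line with the head.

Call:
step_arm([
  {"dx":0,"dy":0,"dz":0.2,"rx":0,"ry":0,"rz":0,"fingers":0},
  {"dx":0,"dy":0,"dz":0.4,"rx":0,"ry":0,"rz":0,"fingers":0},
  {"dx":0,"dy":0,"dz":0.6,"rx":0,"ry":0,"rz":0,"fingers":0},
  {"dx":0,"dy":0,"dz":0.7,"rx":0,"ry":0,"rz":0,"fingers":0},
  {"dx":0,"dy":0,"dz":0.7,"rx":0,"ry":0,"rz":0,"fingers":0},
  {"dx":0,"dy":0,"dz":0.7,"rx":0,"ry":0,"rz":0,"fingers":0},
  {"dx":0,"dy":0,"dz":0.5,"rx":0,"ry":0,"rz":0,"fingers":0},
  {"dx":0,"dy":0,"dz":0.2,"rx":0,"ry":0,"rz":0,"fingers":0},
])

```text
clock: 9.9
eef_pos: [0.4653, -0.3139, 0.0646]
tcp_rot: [0.131, 0.991, -0.001, 0.002]
force: [0.5, 0.7, -0.8]
width: 0.013
gripper_force: 61.8
```

Call:
step_arm([
  {"dx":-0.07,"dy":0.4,"dz":0,"rx":0,"ry":0,"rz":0.01,"fingers":0},
  {"dx":-0.07,"dy":0.8,"dz":0,"rx":0,"ry":0,"rz":0.01,"fingers":0},
  {"dx":-0.07,"dy":0.9,"dz":0,"rx":0,"ry":0,"rz":0.01,"fingers":0},
  {"dx":-0.07,"dy":1.0,"dz":0,"rx":0,"ry":0,"rz":0.01,"fingers":0},
  {"dx":-0.07,"dy":1.0,"dz":0,"rx":0,"ry":0,"rz":0.01,"fingers":0},
  {"dx":-0.07,"dy":1.0,"dz":0,"rx":0,"ry":0,"rz":0.01,"fingers":0},
  {"dx":-0.07,"dy":1.0,"dz":0,"rx":0,"ry":0,"rz":0.01,"fingers":0},
  {"dx":-0.07,"dy":1.0,"dz":0,"rx":0,"ry":0,"rz":0.01,"fingers":0},
  {"dx":-0.07,"dy":1.0,"dz":0,"rx":0,"ry":0,"rz":0.01,"fingers":0},
  {"dx":-0.07,"dy":1.0,"dz":0,"rx":0,"ry":0,"rz":0.01,"fingers":0},
  {"dx":-0.07,"dy":1.0,"dz":0,"rx":0,"ry":0,"rz":0.01,"fingers":0},
  {"dx":-0.07,"dy":1.0,"dz":0,"rx":0,"ry":0,"rz":0.01,"fingers":0},
  {"dx":-0.07,"dy":0.8,"dz":0,"rx":0,"ry":0,"rz":0.01,"fingers":0},
  {"dx":-0.05,"dy":0.5,"dz":0,"rx":0,"ry":0,"rz":0.002,"fingers":0},
  {"dx":0,"dy":0,"dz":-0.6,"rx":0,"ry":0,"rz":0,"fingers":0},
  {"dx":0,"dy":0,"dz":-0.6,"rx":0,"ry":0,"rz":0,"fingers":0},
  {"dx":0,"dy":0,"dz":-0.6,"rx":0,"ry":0,"rz":0,"fingers":0},
  {"dx":0,"dy":0,"dz":-0.6,"rx":0,"ry":0,"rz":0,"fingers":0},
  {"dx":0,"dy":0,"dz":0,"rx":0,"ry":0,"rz":0,"fingers":0},
  {"dx":0,"dy":0,"dz":0,"rx":0,"ry":0,"rz":0,"fingers":0},
])

```text
clock: 11.9
eef_pos: [0.4389, -0.0027, 0.0016]
tcp_rot: [0.028, 1.0, 0.0, -0.001]
force: [-0.1, 0.7, -1.1]
width: 0.0132
gripper_force: 61.8
```

```bash
python3 - <<'E'
from fit import *
a=cam('scene');s=r.state(); print(s['eef_pos'].round(4),s['tcp_rot'].round(3),s['force'].round(1),s['width'],s['clock'])
# predicted tip
p=s['eef_pos']; z=p[2]+.0373+.0065
tip=np.array([p[0]+.056*np.cos(-.06),p[1]+.056*np.sin(-.06),z]); end=np.array([p[0]-.044*np.cos(-.06),p[1]-.044*np.sin(-.06),z])
R,t=frame((.5655,.0385,-.06)); print('tip head',(R.T@(tip-t)).round(4))
q=proj(a,[tip,end,R@np.array([-.05,-.05,.0365])+t]); print(q.round(1).tolist())
u,v=q[0].astype(int)
f=cv2.resize(a['frame'],None,fx=6,fy=6,interpolation=cv2.INTER_CUBIC)
for x in q: cv2.circle(f,tuple(int(k) for k in x*6+2.5),3,(255,0,0),1)
save('n0.png',f[(v-50)*6:(v+50)*6,(u-60)*6:(u+70)*6])
print(u-60,v-50)
E
```

```text
[ 0.4399 -0.0028  0.0023] [ 0.028  1.     0.    -0.   ] [-0.2  0.3 -0.8] 0.012984595012456626 11.95
tip head [-0.0669 -0.0487  0.0461]
[[229.2, 258.4], [278.2, 287.3], [222.2, 257.2]]
169 208
```

View pics/n0.png

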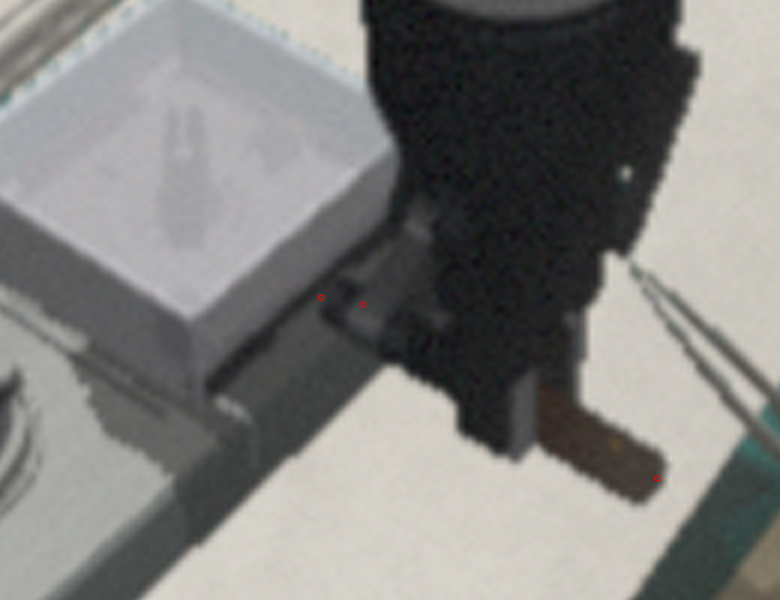

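The knife is held level; predicted tip at (363,305) and handle end (657,478) of the crop lie on it, the nick at (321,297). I go over the ledge, then lower to feel the deck.

Call:
step_arm([
  {"dx":0,"dy":0,"dz":-0.1,"rx":0,"ry":0,"rz":0,"fingers":0},
  {"dx":0,"dy":0,"dz":-0.1,"rx":0,"ry":0,"rz":0,"fingers":0},
  {"dx":0.22,"dy":-0.03,"dz":0,"rx":0,"ry":0,"rz":0,"fingers":0},
  {"dx":0.22,"dy":-0.03,"dz":0,"rx":0,"ry":0,"rz":0,"fingers":0},
  {"dx":0,"dy":0,"dz":0,"rx":0,"ry":0,"rz":0,"fingers":0},
  {"dx":0,"dy":0,"dz":0,"rx":0,"ry":0,"rz":0,"fingers":0},
])

```text
clock: 12.55
eef_pos: [0.4516, -0.0046, -0.0027]
tcp_rot: [0.028, 1.0, -0.0, 0.0]
force: [0.0, -0.3, -1.0]
width: 0.0131
gripper_force: 61.8
```

Call:
step_arm([
  {"dx":0,"dy":0,"dz":-0.06,"rx":0,"ry":0,"rz":0,"fingers":0},
  {"dx":0,"dy":0,"dz":0,"rx":0,"ry":0,"rz":0,"fingers":0},
  {"dx":0,"dy":0,"dz":0,"rx":0,"ry":0,"rz":0,"fingers":0},
])

```text
clock: 12.85
eef_pos: [0.4508, -0.0044, -0.0045]
tcp_rot: [0.028, 1.0, 0.0, -0.0]
force: [-0.1, -0.1, -1.1]
width: 0.0131
gripper_force: 61.8
```

Call:
step_arm([
  {"dx":0,"dy":0,"dz":-0.06,"rx":0,"ry":0,"rz":0,"fingers":0},
  {"dx":0,"dy":0,"dz":0,"rx":0,"ry":0,"rz":0,"fingers":0},
  {"dx":0,"dy":0,"dz":0,"rx":0,"ry":0,"rz":0,"fingers":0},
])

```text
clock: 13.15
eef_pos: [0.451, -0.0045, -0.0059]
tcp_rot: [0.028, 1.0, -0.0, -0.0]
force: [0.6, 0.4, 0.3]
width: 0.0134
gripper_force: 61.8
```

Call:
step_arm([
  {"dx":0,"dy":0,"dz":-0.06,"rx":0,"ry":0,"rz":0,"fingers":0},
  {"dx":0,"dy":0,"dz":0,"rx":0,"ry":0,"rz":0,"fingers":0},
  {"dx":0,"dy":0,"dz":0,"rx":0,"ry":0,"rz":0,"fingers":0},
])

```text
clock: 13.45
eef_pos: [0.451, -0.0045, -0.0074]
tcp_rot: [0.028, 1.0, 0.0, -0.0]
force: [-0.3, 0.3, -0.2]
width: 0.0133
gripper_force: 61.8
```

Call:
step_arm([
  {"dx":0,"dy":0,"dz":-0.06,"rx":0,"ry":0,"rz":0,"fingers":0},
  {"dx":0,"dy":0,"dz":0,"rx":0,"ry":0,"rz":0,"fingers":0},
  {"dx":0,"dy":0,"dz":0,"rx":0,"ry":0,"rz":0,"fingers":0},
])

```text
clock: 13.75
eef_pos: [0.4512, -0.0045, -0.0089]
tcp_rot: [0.028, 1.0, -0.0, 0.0]
force: [0.4, -0.1, -1.1]
width: 0.0134
gripper_force: 61.8
```

Call:
step_arm([
  {"dx":0,"dy":0,"dz":-0.05,"rx":0,"ry":0,"rz":0,"fingers":0},
  {"dx":0,"dy":0,"dz":0,"rx":0,"ry":0,"rz":0,"fingers":0},
  {"dx":0,"dy":0,"dz":0,"rx":0,"ry":0,"rz":0,"fingers":0},
])

```text
clock: 14.05
eef_pos: [0.4513, -0.0045, -0.0096]
tcp_rot: [0.028, 1.0, -0.0, 0.0]
force: [-2.4, -0.4, 4.5]
width: 0.0134
gripper_force: 62.5
```

Deck felt at TCP z ≈ -0.0095, as predicted. Up 2.2 mm to the gap's middle, then 20 mm in.

Call:
step_arm([
  {"dx":0,"dy":0,"dz":0.09,"rx":0,"ry":0,"rz":0,"fingers":0},
  {"dx":0,"dy":0,"dz":0,"rx":0,"ry":0,"rz":0,"fingers":0},
  {"dx":0.15,"dy":-0.01,"dz":0,"rx":0,"ry":0,"rz":0,"fingers":0},
  {"dx":0.15,"dy":-0.01,"dz":0,"rx":0,"ry":0,"rz":0,"fingers":0},
  {"dx":0,"dy":0,"dz":0,"rx":0,"ry":0,"rz":0,"fingers":0},
])

```text
clock: 14.55
eef_pos: [0.4594, -0.0051, -0.0078]
tcp_rot: [0.028, 1.0, -0.0, 0.0]
force: [0.4, 0.2, -0.1]
width: 0.0131
gripper_force: 61.8
```

Call:
step_arm([
  {"dx":0.15,"dy":-0.01,"dz":0,"rx":0,"ry":0,"rz":0,"fingers":0},
  {"dx":0.15,"dy":-0.01,"dz":0,"rx":0,"ry":0,"rz":0,"fingers":0},
  {"dx":0.15,"dy":-0.01,"dz":0,"rx":0,"ry":0,"rz":0,"fingers":0},
  {"dx":0,"dy":0,"dz":0,"rx":0,"ry":0,"rz":0,"fingers":0},
  {"dx":0,"dy":0,"dz":0,"rx":0,"ry":0,"rz":0,"fingers":0},
])

```text
clock: 15.05
eef_pos: [0.47, -0.0058, -0.0079]
tcp_rot: [0.028, 1.0, -0.0, -0.0]
force: [-0.0, -0.3, -0.6]
width: 0.0132
gripper_force: 61.8
```

Blade is in the nick without touching. Lifting 15 mm.

Call:
step_arm([
  {"dx":0,"dy":0,"dz":0.08,"rx":0,"ry":0,"rz":0,"fingers":0},
  {"dx":0,"dy":0,"dz":0.08,"rx":0,"ry":0,"rz":0,"fingers":0},
  {"dx":0,"dy":0,"dz":0.08,"rx":0,"ry":0,"rz":0,"fingers":0},
])

```text
clock: 15.35
eef_pos: [0.469, -0.0058, -0.0028]
tcp_rot: [0.028, 1.0, -0.0, -0.001]
force: [4.8, -1.2, -13.3]
width: 0.0131
gripper_force: 59.9
```

Call:
step_arm([
  {"dx":0,"dy":0,"dz":0.08,"rx":0,"ry":0,"rz":0,"fingers":0},
  {"dx":0,"dy":0,"dz":0.08,"rx":0,"ry":0,"rz":0,"fingers":0},
  {"dx":0,"dy":0,"dz":0.08,"rx":0,"ry":0,"rz":0,"fingers":0},
  {"dx":0,"dy":0,"dz":0.08,"rx":0,"ry":0,"rz":0,"fingers":0},
  {"dx":0,"dy":0,"dz":0.08,"rx":0,"ry":0,"rz":0,"fingers":0},
])

```text
clock: 15.85
eef_pos: [0.4706, -0.0058, 0.0091]
tcp_rot: [0.028, 1.0, -0.0, 0.001]
force: [0.9, -0.0, -1.4]
width: 0.0129
gripper_force: 61.1
```

```bash
python3 - <<'E'
from fit import *
a=cam('scene');b=cam('top');s=r.state(); print(s['eef_pos'].round(4),s['force'].round(1),s['clock'])
np.savez('post.npz',a=a['frame'],b=b['frame'])
save('u0.png',a['frame'][150:340,90:300],3)
E
```

```text
[ 0.4706 -0.0058  0.009 ] [ 0.1  0.5 -0.8] 15.95
```

View pics/u0.png

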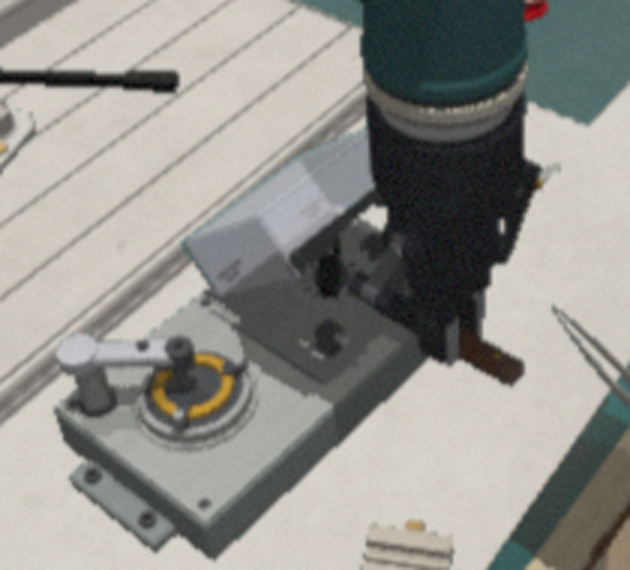

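Cover free and swinging open (knife handle at (490,355), knob visible at (328,270)). Withdrawing and carrying the knife back to its free spot.

Call:
step_arm([
  {"dx":-0.5,"dy":0.03,"dz":0,"rx":0,"ry":0,"rz":0,"fingers":0},
  {"dx":-0.7,"dy":0.04,"dz":0,"rx":0,"ry":0,"rz":0,"fingers":0},
  {"dx":-0.6,"dy":0.03,"dz":0.3,"rx":0,"ry":0,"rz":0,"fingers":0},
  {"dx":0,"dy":0,"dz":0.9,"rx":0,"ry":0,"rz":0,"fingers":0},
  {"dx":0,"dy":-0.4,"dz":0.8,"rx":0,"ry":0,"rz":0,"fingers":0},
  {"dx":0,"dy":-0.9,"dz":0,"rx":0,"ry":0,"rz":0,"fingers":0},
  {"dx":0,"dy":-1,"dz":0,"rx":0,"ry":0,"rz":0,"fingers":0},
  {"dx":0.1,"dy":-1,"dz":0,"rx":0,"ry":0,"rz":0,"fingers":0},
  {"dx":0.2,"dy":-1,"dz":0,"rx":0,"ry":0,"rz":0,"fingers":0},
  {"dx":0.2,"dy":-1,"dz":0,"rx":0,"ry":0,"rz":0,"fingers":0},
  {"dx":0.2,"dy":-1,"dz":0,"rx":0,"ry":0,"rz":0,"fingers":0},
  {"dx":0.2,"dy":-1,"dz":0,"rx":0,"ry":0,"rz":0,"fingers":0},
  {"dx":0.2,"dy":-1,"dz":0,"rx":0,"ry":0,"rz":0,"fingers":0},
  {"dx":0.2,"dy":-1,"dz":0,"rx":0,"ry":0,"rz":0,"fingers":0},
  {"dx":0.2,"dy":-1,"dz":0,"rx":0,"ry":0,"rz":0,"fingers":0},
  {"dx":0.1,"dy":-1,"dz":0,"rx":0,"ry":0,"rz":0,"fingers":0},
  {"dx":0,"dy":-0.4,"dz":-0.5,"rx":0,"ry":0,"rz":0,"fingers":0},
  {"dx":0,"dy":0,"dz":-0.8,"rx":0,"ry":0,"rz":0,"fingers":0},
  {"dx":0,"dy":0,"dz":-0.8,"rx":0,"ry":0,"rz":0,"fingers":0},
  {"dx":0,"dy":0,"dz":-0.6,"rx":0,"ry":0,"rz":0,"fingers":0},
])

```text
clock: 17.95
eef_pos: [0.4628, -0.294, -0.0119]
tcp_rot: [0.028, 1.0, 0.001, -0.002]
force: [0.2, 0.3, -0.8]
width: 0.0132
gripper_force: 61.1
```

Call:
step_arm([
  {"dx":0,"dy":0,"dz":-0.3,"rx":0,"ry":0,"rz":0,"fingers":0},
  {"dx":0,"dy":0,"dz":-0.3,"rx":0,"ry":0,"rz":0,"fingers":0},
  {"dx":0,"dy":0,"dz":-0.2,"rx":0,"ry":0,"rz":0,"fingers":0},
  {"dx":0,"dy":0,"dz":0,"rx":0,"ry":0,"rz":0,"fingers":0},
])

```text
clock: 18.35
eef_pos: [0.4647, -0.2955, -0.0297]
tcp_rot: [0.028, 1.0, 0.0, -0.0]
force: [-0.6, -0.3, -0.6]
width: 0.0132
gripper_force: 61.1
```

Call:
step_arm([
  {"dx":0,"dy":0,"dz":-0.06,"rx":0,"ry":0,"rz":0,"fingers":0},
  {"dx":0,"dy":0,"dz":-0.06,"rx":0,"ry":0,"rz":0,"fingers":0},
  {"dx":0,"dy":0,"dz":0,"rx":0,"ry":0,"rz":0,"fingers":0},
])

```text
clock: 18.65
eef_pos: [0.4651, -0.2959, -0.0321]
tcp_rot: [0.028, 1.0, -0.0, 0.0]
force: [0.5, 0.4, -0.4]
width: 0.0132
gripper_force: 61.1
```

Call:
step_arm([
  {"dx":0,"dy":0,"dz":-0.06,"rx":0,"ry":0,"rz":0,"fingers":0},
  {"dx":0,"dy":0,"dz":-0.06,"rx":0,"ry":0,"rz":0,"fingers":0},
  {"dx":0,"dy":0,"dz":0,"rx":0,"ry":0,"rz":0,"fingers":0},
  {"dx":0,"dy":0,"dz":0,"rx":0,"ry":0,"rz":0,"fingers":0},
])

```text
clock: 19.05
eef_pos: [0.4648, -0.2957, -0.0354]
tcp_rot: [0.028, 1.0, 0.0, -0.0]
force: [0.4, -0.2, -0.8]
width: 0.0134
gripper_force: 61.1
```

Call:
step_arm([
  {"dx":0,"dy":0,"dz":-0.06,"rx":0,"ry":0,"rz":0,"fingers":0},
  {"dx":0,"dy":0,"dz":0,"rx":0,"ry":0,"rz":0,"fingers":0},
  {"dx":0,"dy":0,"dz":0,"rx":0,"ry":0,"rz":0,"fingers":0.2},
  {"dx":0,"dy":0,"dz":0,"rx":0,"ry":0,"rz":0,"fingers":0.5},
  {"dx":0,"dy":0,"dz":0,"rx":0,"ry":0,"rz":0,"fingers":0.5},
  {"dx":0,"dy":0,"dz":0,"rx":0,"ry":0,"rz":0,"fingers":0.5},
  {"dx":0,"dy":0,"dz":0,"rx":0,"ry":0,"rz":0,"fingers":0.5},
])

```text
clock: 19.75
eef_pos: [0.4648, -0.2957, -0.0369]
tcp_rot: [0.028, 1.0, 0.0, -0.0]
force: [-0.1, 0.2, 0.7]
width: 0.0426
gripper_force: 0.0
```

Call:
step_arm([
  {"dx":0,"dy":0,"dz":0.4,"rx":0,"ry":0,"rz":0,"fingers":0.5},
  {"dx":0,"dy":0,"dz":0.8,"rx":0,"ry":0,"rz":0,"fingers":0.5},
  {"dx":0,"dy":0,"dz":0.9,"rx":0,"ry":0,"rz":0,"fingers":0.5},
  {"dx":0,"dy":0,"dz":0.9,"rx":0,"ry":0,"rz":0,"fingers":0.5},
  {"dx":0,"dy":0,"dz":0.9,"rx":0,"ry":0,"rz":0,"fingers":0.5},
  {"dx":0,"dy":0,"dz":0.9,"rx":0,"ry":0,"rz":0,"fingers":0.5},
])

```text
clock: 20.35
eef_pos: [0.4649, -0.2958, 0.0849]
tcp_rot: [0.028, 1.0, -0.0, 0.0]
force: [0.7, -0.7, -0.2]
width: 0.0427
gripper_force: 0.0
```

```bash
python3 - <<'E'
from fit import *
a=cam('scene');b=cam('top');s=r.state(); print(s['eef_pos'].round(4),s['width'],s['clock'])
A=cv2.resize(a['frame'][165:325,105:265],(600,600),interpolation=cv2.INTER_CUBIC)[:, :450]
W=np.zeros((600,800,3),np.uint8)
W[:,:400]=cv2.resize(a['frame'][180:320,150:243],(400,600),interpolation=cv2.INTER_CUBIC)
W[:300,400:]=cv2.convertScaleAbs(cv2.resize(b['frame'][150:225,155:255],(400,300),interpolation=cv2.INTER_CUBIC),alpha=1.5)
W[300:,400:]=cv2.resize(a['frame'][150:225,265:365],(400,300),interpolation=cv2.INTER_CUBIC)
save('k0.png',W); np.savez('k0.npz',a=a['frame'],b=b['frame'])
E
```

```text
[ 0.4677 -0.2977  0.0878] 0.04276042970022476 20.45
```

View pics/k0.png

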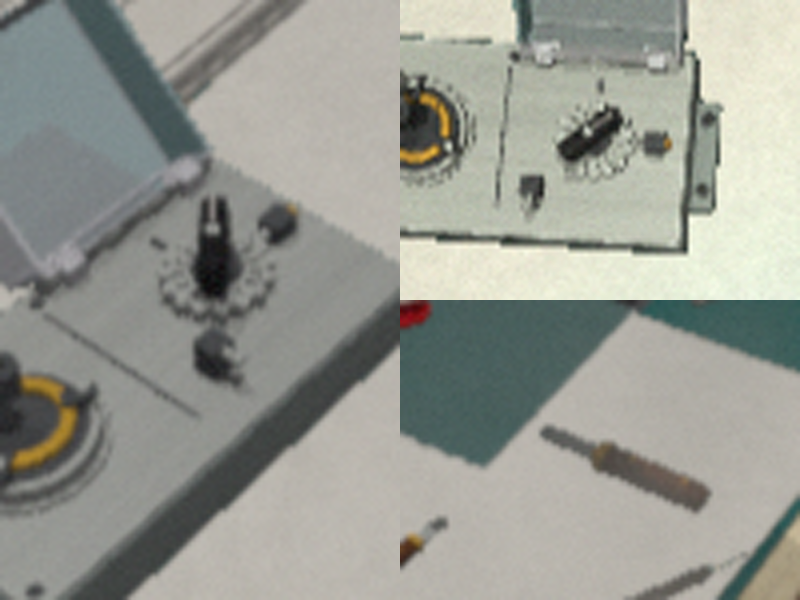

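Cover open, knife flat on the bench (540,432)-(705,500). Knob bar dark: top crop (562,152)-(620,115), scene crop (213,195)-(213,290), white line at the far end. Fitting its box to the dark pixels.

```bash
python3 - <<'E'
from fit import *
from scipy.optimize import minimize
cs=[cam('scene'),cam('top')]; print(r.state()['clock'])
C=np.array([[x,y,z] for x in(-.02,.02) for y in(-.0055,.0055) for z in(.0455,.0655)])
U=4; rois=[(185,220,20,35),(192,172,24,24)]  # u0,v0,w,h
rois=[(186,220,26,32),(192,172,24,24)]
masks=[]
for c,(u,v,w,h) in zip(cs,rois):
    g=cv2.resize(cv2.cvtColor(c['frame'],cv2.COLOR_RGB2GRAY)[v:v+h,u:u+w],None,fx=U,fy=U,interpolation=cv2.INTER_CUBIC).astype(float)
    T=np.percentile(g,[2,70]).mean(); m=(g<T).astype(np.uint8)
    n,l,st,ce=cv2.connectedComponentsWithStats(m); k=1+np.argmax(st[1:,4]); masks.append(l==k); print(T,st[k],ce[k]/U+[u,v])
def cost(p,sel=(0,1)):
    R,t=frame(p); s=0
    for i in sel:
        u,v,w,h=rois[i]; q=(proj(cs[i],C@R.T+t)-[u,v])*U+U/2-.5
        m=np.zeros((h*U,w*U),np.uint8); cv2.fillConvexPoly(m,cv2.convexHull(np.round(q*16).astype(np.int32)),1,shift=4)
        s+=1-(m.astype(bool)&masks[i]).sum()/(m.astype(bool)|masks[i]).sum()
    return s
for sel in((0,1),(0,),(1,)):
    best=min((minimize(cost,(.5625,-.0114,y),args=(sel,),method='Nelder-Mead',options=dict(initial_simplex=[(.5625+a,-.0114+b,y+d) for a,b,d in((0,0,0),(.005,0,0),(0,.005,0),(0,0,.2))])) for y in(-.5,-.7,-.9,-1.1)),key=lambda s:s.fun)
    print(sel,best.x.round(4),np.degrees(best.x[2]).round(1),round(best.fun,3))
E
```

```text
20.55
80.5 [  34   25   46   97 2649] [199.94516799 239.94620612]
71.0 [   9   17   66   60 1897] [202.8272272  184.11215076]
(0, 1) [ 0.562  -0.0115 -0.9435] -54.1 0.551
(0,) [ 0.5602 -0.0083 -0.9652] -55.3 0.282
(1,) [ 0.5616 -0.0125 -0.9281] -53.2 0.196
```

Knob axis (0.562, -0.0115), as predicted; bar at about -52° (head x axis less 48°, i.e. stop 0.838). Moving above it with the closing line at +38°.

Call:
step_arm([
  {"dx":0.27,"dy":0.5,"dz":0,"rx":0,"ry":0,"rz":-0.0387,"fingers":0.4},
  {"dx":0.27,"dy":0.8,"dz":0,"rx":0,"ry":0,"rz":-0.0387,"fingers":0.4},
  {"dx":0.27,"dy":0.9,"dz":0,"rx":0,"ry":0,"rz":-0.0387,"fingers":0.4},
  {"dx":0.27,"dy":0.9,"dz":0,"rx":0,"ry":0,"rz":-0.0387,"fingers":0.4},
  {"dx":0.27,"dy":0.9,"dz":0,"rx":0,"ry":0,"rz":-0.0387,"fingers":0.4},
  {"dx":0.27,"dy":0.9,"dz":0,"rx":0,"ry":0,"rz":-0.0387,"fingers":0.4},
  {"dx":0.27,"dy":0.9,"dz":0,"rx":0,"ry":0,"rz":-0.0387,"fingers":0.4},
  {"dx":0.27,"dy":0.9,"dz":0,"rx":0,"ry":0,"rz":-0.0387,"fingers":0.4},
  {"dx":0.27,"dy":0.9,"dz":0,"rx":0,"ry":0,"rz":-0.0387,"fingers":0.4},
  {"dx":0.27,"dy":0.9,"dz":0,"rx":0,"ry":0,"rz":-0.0387,"fingers":0.4},
  {"dx":0.27,"dy":0.9,"dz":0,"rx":0,"ry":0,"rz":-0.0387,"fingers":0.4},
  {"dx":0.27,"dy":0.9,"dz":0,"rx":0,"ry":0,"rz":-0.0387,"fingers":0.4},
  {"dx":0.27,"dy":0.7,"dz":0,"rx":0,"ry":0,"rz":-0.0387,"fingers":0.4},
  {"dx":0.26,"dy":0.45,"dz":0,"rx":0,"ry":0,"rz":-0.0387,"fingers":0.4},
  {"dx":0,"dy":0,"dz":0,"rx":0,"ry":0,"rz":0,"fingers":0.4},
  {"dx":0,"dy":0,"dz":0,"rx":0,"ry":0,"rz":0,"fingers":0.4},
  {"dx":0,"dy":0,"dz":0,"rx":0,"ry":0,"rz":0,"fingers":0.4},
])

```text
clock: 22.25
eef_pos: [0.5581, -0.01, 0.0822]
tcp_rot: [0.438, 0.899, -0.0, -0.001]
force: [-0.2, -0.2, -0.0]
width: 0.034
gripper_force: 0.0
```

```bash
python3 - <<'E'
from h import *
from scipy.spatial.transform import Rotation as Ro
P=[];A=[]
for i in range(3):
    cam('scene'); s=r.state(); P.append(s['eef_pos']); A.append(Ro.from_quat(s['tcp_rot']).as_matrix())
print(np.mean(P,0).round(4),np.degrees([np.arctan2(a[1,1],a[0,1]) for a in A]).round(1),s['joints'].round(3),s['width'],s['clock'])
E
```

```text
[ 0.5585 -0.0102  0.0827] [38. 38. 38.] [-0.063  0.141  1.965 -0.     1.036 -0.726] 0.034225350422177996 22.4
```

Call:
step_arm([
  {"dx":0.14,"dy":-0.05,"dz":-0.45,"rx":0,"ry":0,"rz":0,"fingers":0.4},
  {"dx":0,"dy":0,"dz":-0.45,"rx":0,"ry":0,"rz":0,"fingers":0.4},
  {"dx":0,"dy":0,"dz":-0.45,"rx":0,"ry":0,"rz":0,"fingers":0.4},
  {"dx":0,"dy":0,"dz":-0.4,"rx":0,"ry":0,"rz":0,"fingers":0.4},
  {"dx":0,"dy":0,"dz":-0.2,"rx":0,"ry":0,"rz":0,"fingers":0.4},
  {"dx":0,"dy":0,"dz":0,"rx":0,"ry":0,"rz":0,"fingers":0.4},
])

```text
clock: 23.0
eef_pos: [0.5613, -0.0106, 0.0328]
tcp_rot: [0.438, 0.899, -0.001, -0.001]
force: [-0.7, -0.6, 1.3]
width: 0.0343
gripper_force: 0.0
```

```bash
python3 - <<'E'
from h import *
a=cam('scene'); s=r.state(); print(s['eef_pos'].round(4),s['force'].round(1),s['clock'])
p=s['eef_pos'];th=np.radians(38);d=np.array([np.cos(th),np.sin(th),0])
for sg in(1,-1): print([proj(a,[[p[0]+sg*d[0]*k,p[1]+sg*d[1]*k,p[2]+.037+.002]])[0].round(1).tolist() for k in(.017,.0245)])
f=a['frame']
for v in range(214,256): print(v,' '.join('%3d'%f[v,u].mean() for u in range(184,222)))
E
```

```text
[ 0.5621 -0.0107  0.0336] [ 0.7  0.7 -0.3] 23.05
[[188.7, 230.5], [184.3, 230.8]]
[[208.7, 229.5], [213.1, 229.3]]
214  29  22  51  84  90  86  88  88  86  86  87  92  98 119 150 168 191 197 196 196 196 196 176  76  26  27  20  26  21  27  28  28  44 100 152 158 144  85
215  19  25  46  85  96  90  86  87  87  88  90 106 110 127 150 171 193 193 192 194 196 195 177  77  23  25  27  30  26  27  25  49 100 165 193 196 189 166
216  28  30  52  94 121  94  88  91  92  96 114 126 132 132 126 152 184 188 192 196 194 195 176  74  31  29  26  29  16  27  35  86 163 194 196 200 202 198
217  21  19  48  98 132 108 105 105 105 120 134 140 123 109  92 111 144 155 188 191 196 195 177  76  47  41  25  20  26  33  43 104 189 201 199 202 201 199
218  41  30  43  92 139 120 108 114 125 143 147 133 104  82  78  90 101 111 145 161 187 192 176  80  59  60  57  39  24  26  37 106 192 199 201 201 199 200
219  57  40  33  81 131 113 113 125 149 150 138 119  92  74  74  79  84  95 103 114 145 155 167  79  62  73  68  43  34  25  34 108 191 200 199 201 202 199
220  71  38  28  61 109 124 139 145 144 131 116  
[... 4866 characters left out ...]
  66  70  74  73  73  71  71  73  71  75  72  72  70  68  75  73  70  72  68
252  76  79  79  80  78  82  80  78  84  80  90  97  81  73  69  70  76  75  71  72  71  75  76  76  74  72  72  72  74  74  72  71  73  74  70  70  72  69
253 111 112 116 116 115 115 111  93 108  93 106  82  75  75  71  73  73  75  74  69  72  72  73  74  72  74  72  72  72  72  69  71  71  69  70  67  69  73
254 129 133 133 134 134 134 130 120 129 123 122  82  72  69  73  69  71  71  73  70  72  73  71  75  70  68  67  71  72  72  73  71  71  70  71  71  70  69
255 137 137 136 137 138 136 136 136 139 128 105  75  72  74  71  65  71  70  73  73  74  73  69  68  71  73  71  71  73  71  68  69  70  70  65  71  70  72
```

Fingers straddle the bar (bar columns 196-203, finger inner edges 187.5 and 207.5), ~1.8 mm off centre; corrected while descending.

Call:
step_arm([
  {"dx":-0.056,"dy":-0.044,"dz":0,"rx":0,"ry":0,"rz":0,"fingers":0.4},
  {"dx":0,"dy":0,"dz":-0.2,"rx":0,"ry":0,"rz":0,"fingers":0.4},
  {"dx":0,"dy":0,"dz":-0.2,"rx":0,"ry":0,"rz":0,"fingers":0.4},
  {"dx":0,"dy":0,"dz":-0.2,"rx":0,"ry":0,"rz":0,"fingers":0.4},
  {"dx":0,"dy":0,"dz":0,"rx":0,"ry":0,"rz":0,"fingers":0.4},
])

```text
clock: 23.55
eef_pos: [0.5602, -0.0118, 0.0183]
tcp_rot: [0.438, 0.899, -0.0, -0.001]
force: [0.1, -0.2, 0.6]
width: 0.0341
gripper_force: 0.0
```

Call:
step_arm([
  {"dx":0,"dy":0,"dz":-0.15,"rx":0,"ry":0,"rz":0,"fingers":0.4},
  {"dx":0,"dy":0,"dz":-0.15,"rx":0,"ry":0,"rz":0,"fingers":0.4},
  {"dx":0,"dy":0,"dz":0,"rx":0,"ry":0,"rz":0,"fingers":0.4},
  {"dx":0,"dy":0,"dz":0,"rx":0,"ry":0,"rz":0,"fingers":0.4},
])

```text
clock: 23.95
eef_pos: [0.5611, -0.0118, 0.0117]
tcp_rot: [0.438, 0.899, -0.0, -0.0]
force: [1.1, 0.2, -0.4]
width: 0.0341
gripper_force: 0.0
```

Call:
step_arm([
  {"dx":0,"dy":0,"dz":0,"rx":0,"ry":0,"rz":0,"fingers":0},
  {"dx":0,"dy":0,"dz":0,"rx":0,"ry":0,"rz":0,"fingers":0},
  {"dx":0,"dy":0,"dz":0,"rx":0,"ry":0,"rz":0,"fingers":0},
  {"dx":0,"dy":0,"dz":0,"rx":0,"ry":0,"rz":0,"fingers":0},
  {"dx":0,"dy":0,"dz":0,"rx":0,"ry":0,"rz":0,"fingers":0},
])

```text
clock: 24.45
eef_pos: [0.5615, -0.0118, 0.0123]
tcp_rot: [0.438, 0.899, 0.0, 0.0]
force: [-0.7, 0.0, 3.3]
width: 0.0095
gripper_force: 61.2
```

```bash
python3 - <<'E'
from h import *
from scipy.spatial.transform import Rotation as Ro
for i in range(2):
    cam('scene'); s=r.state(); a=Ro.from_quat(s['tcp_rot']).as_matrix()
    print(s['eef_pos'].round(4),np.degrees(np.arctan2(a[1,1],a[0,1])).round(2),s['force'].round(1),s['torque'].round(3),s['width'],s['gripper_force'],s['joints'].round(3),s['clock'])
E
```

```text
[ 0.5615 -0.0118  0.0123] 38.04 [-0.5  0.2  2.4] [ 0.018  0.118 -0.006] 0.009462786615843958 61.19853973388672 [-0.065  0.232  2.008  0.     0.901 -0.729] 24.5
[ 0.5615 -0.0118  0.0123] 38.04 [-1.1  0.7  3.3] [ 0.066  0.116 -0.029] 0.00944496627440837 61.2447988986969 [-0.065  0.232  2.008  0.     0.901 -0.729] 24.55
```

Gripped at 61 N, well centred. Turning 72° clockwise at 45°/s.

Call:
step_arm([
  {"dx":0,"dy":0,"dz":0,"rx":0,"ry":0,"rz":-0.04,"fingers":0},
  {"dx":0,"dy":0,"dz":0,"rx":0,"ry":0,"rz":-0.04,"fingers":0},
  {"dx":0,"dy":0,"dz":0,"rx":0,"ry":0,"rz":-0.04,"fingers":0},
  {"dx":0,"dy":0,"dz":0,"rx":0,"ry":0,"rz":-0.04,"fingers":0},
  {"dx":0,"dy":0,"dz":0,"rx":0,"ry":0,"rz":-0.04,"fingers":0},
  {"dx":0,"dy":0,"dz":0,"rx":0,"ry":0,"rz":-0.04,"fingers":0},
  {"dx":0,"dy":0,"dz":0,"rx":0,"ry":0,"rz":-0.02667,"fingers":0},
  {"dx":0,"dy":0,"dz":0,"rx":0,"ry":0,"rz":0,"fingers":0},
  {"dx":0,"dy":0,"dz":0,"rx":0,"ry":0,"rz":0,"fingers":0},
])

```text
clock: 25.45
eef_pos: [0.5615, -0.0118, 0.0123]
tcp_rot: [0.615, 0.788, 0.0, 0.0]
force: [-0.9, 0.8, 4.4]
width: 0.0093
gripper_force: 61.5
```

```bash
cat > st.py <<'E'
from h import *
from scipy.spatial.transform import Rotation as Ro
cam('scene'); s=r.state(); a=Ro.from_quat(s['tcp_rot']).as_matrix()
print(s['eef_pos'].round(4),np.degrees(np.arctan2(a[1,1],a[0,1])).round(2),s['force'].round(1),s['torque'].round(3),s['width'],s['gripper_force'],s['joints'].round(3),s['clock'])
E
python3 st.py
```

```text
[ 0.5615 -0.0118  0.0122] 14.09 [-0.3  0.9  5.3] [ 0.053  0.199 -0.052] 0.009291332112330805 61.49020314216614 [-0.065  0.232  2.008  0.     0.901 -0.311] 25.5
```

Call:
step_arm([
  {"dx":0,"dy":0,"dz":0,"rx":0,"ry":0,"rz":-0.04,"fingers":0},
  {"dx":0,"dy":0,"dz":0,"rx":0,"ry":0,"rz":-0.04,"fingers":0},
  {"dx":0,"dy":0,"dz":0,"rx":0,"ry":0,"rz":-0.04,"fingers":0},
  {"dx":0,"dy":0,"dz":0,"rx":0,"ry":0,"rz":-0.04,"fingers":0},
  {"dx":0,"dy":0,"dz":0,"rx":0,"ry":0,"rz":-0.04,"fingers":0},
  {"dx":0,"dy":0,"dz":0,"rx":0,"ry":0,"rz":-0.04,"fingers":0},
  {"dx":0,"dy":0,"dz":0,"rx":0,"ry":0,"rz":-0.04,"fingers":0},
  {"dx":0,"dy":0,"dz":0,"rx":0,"ry":0,"rz":-0.04,"fingers":0},
  {"dx":0,"dy":0,"dz":0,"rx":0,"ry":0,"rz":-0.04,"fingers":0},
  {"dx":0,"dy":0,"dz":0,"rx":0,"ry":0,"rz":-0.04,"fingers":0},
  {"dx":0,"dy":0,"dz":0,"rx":0,"ry":0,"rz":-0.04,"fingers":0},
  {"dx":0,"dy":0,"dz":0,"rx":0,"ry":0,"rz":-0.04,"fingers":0},
  {"dx":0,"dy":0,"dz":0,"rx":0,"ry":0,"rz":-0.03,"fingers":0},
  {"dx":0,"dy":0,"dz":0,"rx":0,"ry":0,"rz":-0.0233,"fingers":0},
  {"dx":0,"dy":0,"dz":0,"rx":0,"ry":0,"rz":0,"fingers":0},
  {"dx":0,"dy":0,"dz":0,"rx":0,"ry":0,"rz":0,"fingers":0},
  {"dx":0,"dy":0,"dz":0,"rx":0,"ry":0,"rz":0,"fingers":0},
])

```text
clock: 27.2
eef_pos: [0.5616, -0.0118, 0.0122]
tcp_rot: [0.883, 0.47, 0.0, 0.0]
force: [-1.1, 0.5, 4.4]
width: 0.0091
gripper_force: 61.5
```

```bash
python3 st.py
```

```text
[ 0.5616 -0.0118  0.0122] -33.92 [-0.6 -0.1  4. ] [ 0.109  0.192 -0.051] 0.008982864411732494 61.54045343399048 [-0.065  0.232  2.008  0.     0.901  0.526] 27.25
```

Turned 72.0°. A quick numeric check that the knob followed: the work table (geared to it) before/after in the scene view.

```bash
python3 - <<'E'
from fit import *
c=cam('scene'); old=np.load('k0.npz')['a']; R,t=frame((.5655,.0385,-.06))
ang=np.radians(np.arange(0,360,1)); 
for z in(.042,.046):
  best=[]
  for rad in((.014,.018,.022,.026),):
    pts=np.array([[ (rr*np.cos(a),.056+rr*np.sin(a),z) for a in ang] for rr in rad]).reshape(-1,3)
    q=proj(c,pts@R.T+t).astype(np.float32)
    A,B=[cv2.remap(f,q[:,:1],q[:,1:],cv2.INTER_LINEAR).reshape(len(rad),360,3).astype(float) for f in(old,c['frame'])]
    e=[(d,np.median(np.abs(np.roll(A,d,1)-B))) for d in range(-180,180,2)]
    e.sort(key=lambda k:k[1]); print(z,[(d,round(v,1)) for d,v in e[:8]], 'zero',np.median(np.abs(A-B)))
E
```

```text
0.042 [(-8, np.float64(9.0)), (-6, np.float64(9.0)), (-4, np.float64(9.0)), (-2, np.float64(9.0)), (0, np.float64(9.0)), (2, np.float64(9.0)), (4, np.float64(9.0)), (-10, np.float64(10.0))] zero 9.0
0.046 [(0, np.float64(8.0)), (-6, np.float64(9.0)), (-4, np.float64(9.0)), (-2, np.float64(9.0)), (2, np.float64(9.0)), (4, np.float64(9.0)), (-12, np.float64(10.0)), (-10, np.float64(10.0))] zero 8.0
```

```bash
python3 - <<'E'
from fit import *
c=cam('scene'); old=np.load('k0.npz')['a']; R,t=frame((.5655,.0385,-.06))
ang=np.radians(np.arange(0,360,4))
for rr,z in((.014,.046),(.018,.046),(.022,.046),(.025,.044)):
    q=proj(c,np.array([(rr*np.cos(a),.056+rr*np.sin(a),z) for a in ang])@R.T+t).astype(np.float32)
    for n,f in(('old',old),('new',c['frame'])):
        v=cv2.remap(f,q[:,:1],q[:,1:],cv2.INTER_LINEAR)[:,0].astype(float); sat=(v[:,0]-v[:,2])/(v[:,0]+1)
        print(rr,n,''.join('B' if s>.5 else 'b' if s>.3 else ('#' if m<45 else '+' if m>100 else '.') for s,m in zip(sat,v.mean(1))))
E
```

```text
0.014 old #############........bb.......bBBBBBBBBBBBBBBBBBBBBBBBBBBBBBBBbbbbbbbb.................###
0.014 new ##....................bbbBBBBBBBBBBBBBBBb...+++bbBBBBBBBBBBBBBbbbbbbb.....................
0.018 old #bBBBBBBBBBBBBBBBBBBBBBBb++++..BBBBBBBBBBBBBBBBBBBBBBBBBBBBBBBb....bBBBBBBBBBBBBb.########
0.018 new .bBBBBBBBBBBBBBBBBBBBBBBBBBBBBBBBBBBBBBBb..++++bBBBBBBBBBBBBBBBBBBBBBBBBBBBBBBBBb...######
0.022 old .bBBBBBBBBBBBBBBBBBBBbbbb..+.................................#.......bbbBBBBBBBBb.######..
0.022 new bBBBBBBb....bBBBBBBBbbbbbbbb.b......................................bbbBBB....BBb.##......
0.025 old .bbbbbbb.........................+++++++++++++++++++++++++++......+++++++.bbbbbbb.#.#.....
0.025 new bbbbbb.....................+++++++++++++.....+++++++++++++++++++++++++++......bbb.........
```

The light mark on the table moved from ~108° to ~178°, about 72° within this check's few degrees, so the knob followed. Handing in.

```bash
python3 -c "
from cell import r
print(r.sign_off())"
```

```text
the job is handed in; nothing more can be done
None
```

I levered the cover open with the case knife and laid the knife flat on the bench. The index knob is now turned 72.0° clockwise (three clicks, by the gripper's own reading) and still held at about 61 N. The job is handed in at about 27 s of the 58 s allowed; the hand-in returned no verdict.

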